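Fit the relay and the jog knob to the control box, and hold the knob pressed in

TASK

Get the control box running: first plug the clear-cased relay fully home into the empty black socket on the box and let go of it. Then turn the loose black knob so that the flat in its bore matches the flat of the steel D-shaft, push it all the way down onto the shaft and press it in against the spring to the stop. Finish still holding the knob pressed in (this long press starts the box), and leave the other things on the bench where they lie.

Things in the scene. Friction and masses are not known exactly. Their poses are not given: they have to be found in the camera images.
- control_box: Plywood box fixed to the bench, 170 (x) x 250 (y) x 63 mm, dark face plate on top. Origin: centre of its underside, on the bench, z up. On the face, in its frame: relay socket at y -68 mm, D-shaft at y +68 mm, red stop button at x +52 mm (26 mm high, 36 wide), two pilot lamps 10 mm high at x +62, y +62 and +88 mm, flush display at x -54 mm.
- socket (a point): Middle of the relay socket's top face, 83 mm above the bench, axes as the box's. Black block 48 (x) x 32 x 20 mm with lower terminal steps at both x ends (90 mm in all). In its top, 11 mm deep with 1.5 mm bevelled mouths: a well 21.6 x 19.6 mm centred at x -5 mm and a round hole of 7.6 mm at x +14 mm. They take the relay's pin block and pin one way round only: x axis along x axis.
- relay: Relay, 70 g: clear case 38 (x) x 27 (y) mm, 14 to 52 mm above the origin, on a black foot plate 40 x 28 mm (10 to 14 mm); below it a pin block 20 x 18 mm at x -5 mm and a round 6 mm pin at x +14 mm, both 10 mm long. Origin: at their lower ends, under the case's middle; it stands upright, z up. Orange tab on top at the +x end. Home, the origin is 10 mm below socket.
- knob: Black knob, 60 g: skirt 50 mm across up to 8 mm, barrel 38 mm across up to 38 mm, aluminium disc on top. In its underside a D-bore 20 mm deep, 13.3 mm across, its flat 3.15 mm from the axis on the +x side. Origin: centre of the underside; it stands upright, z up. A red line on top, barrel and skirt points along +x, the side of the flat.
- shaft_top (a point): Top end, on the axis, of the upright steel D-shaft: 12 mm across, flat 2.5 mm from the axis, 1 mm bevel, standing 26 mm above the box's face (89 mm above the bench at rest). x looks out of the flat, z up. It turns on a stiff detent (0.05 N m). Knob fully on: its x along this x (play 0.12 rad), its origin 20 mm below this point, skirt 6 mm above the face.
- shaft (a joint): How far the D-shaft is pushed down, in m: 0 at rest, 0.004 at its stop. The spring gives 3 N at rest and 8 N at the stop; let go, it springs back up.
- screwdriver: Bystander: red-handled screwdriver, 190 mm long, lying. Leave alone.
- servo: Bystander: blue servo motor, 54 x 20 x 42 mm. Leave alone.
- tape_roll: Bystander: yellow roll of tape, 84 mm across, 19 mm high. Leave alone.
- pencil_cup: Bystander: dark steel cup, 76 mm across, 95 mm high, pencils to about 160 mm. Leave alone.
- glue_bottle: Bystander: white glue bottle, 50 mm across, 120 mm high. Leave alone.
- pliers: Bystander: pliers with blue handles, about 150 mm long, lying. Leave alone.
Mind the look-alikes: they are no part of the job. There is more than one size of the knob; the one meant has the size given above.

How it is judged:
On the way, in this order (a step that is already met when the one before it is completed fails the run):
1. the relay is plugged fully home in its socket and let go (z of relay in the frame of socket below -0.008 m and horizontal distance between relay and socket below 0.003 m and angle between the x axis of relay and the x axis of socket, either way round below 0.12 rad and angle between relay's own z axis and vertical below 0.1 rad and contact force between the fingers and relay below 0.1 N), for 0.2 s.
2. the knob is all the way down on the D-shaft, flat on flat (z of knob in the frame of shaft_top below -0.018 m and horizontal distance between knob and shaft_top below 0.003 m and angle between the x axis of knob and the x axis of shaft_top, either way round below 0.3 rad), for 0.1 s.
At the end, for the whole second after the job is handed in: Relay untouched, upright, home in its socket (8+ mm deep, within 3 mm and 0.12 rad); knob upright, 18+ mm down the D-shaft (within 3 mm and 0.3 rad), held by the fingers (over 2 N) and pressing with over 4 N, the shaft pushed in over 3 mm, all through the last second (all of step 1 and all of step 2 and angle between knob's own z axis and vertical below 0.1 rad and value of joint shaft above 0.003 m and contact force between the fingers and knob above 2 N and contact force between knob and control_box above 4 N); the arm keeps its last pose, push and grip.
It fails at once if a bystander was moved by more than 30 mm (distance of any of screwdriver, servo, tape_roll, pencil_cup, glue_bottle, pliers from where it was at the start of the episode above 0.03 m).
It also fails if it takes over 64 s, if anything falls off the work surface, if the arm or the gripper's body presses on something with over 40 N, if the wrist force passes 120 N, or if a joint passes its speed limit or range.

ROBOT

A 6-joint arm with a two-finger parallel gripper is mounted at the origin on the work surface. World frame = base frame: x ahead of the robot, y to its left, z up, the work surface at z = 0. Lengths are in m, angles in rad, forces in N, time in s.
With the tool pointing down it reaches from about 0.3 to 0.775 m from the base axis. Payload 14.6 kg.
Tool frame: the origin (TCP) lies on the centre line of the jaws, within the pads' length; the fingertips stand 22 mm ahead of it and the grasp point (between the pads) lies 3 mm ahead of it (env.finger_overhang is the distance from the TCP to the fingertips, in m); z points along the fingers, y is the direction in which the jaws open and shut (so a half turn about z gives the same grasp; the last joint's range is limited). The gripper opens to 85 mm and grips with 20 to 120 N. Pads are 22 mm wide; open, the fingers measure 114 mm over their backs; the gripper's body (76 mm by 85 mm) begins 54 mm behind the grasp point. The pads swing forward as they close: fully open they stand 13 mm farther back than shut.
Start: joints at [1.226, 0.3, 1.521, -0, 1.321, -0.067], TCP at [0.151, 0.529, 0.229] pointing down, gripper open.
Joint ranges: [-3.03, 3.03], [-0.79, 2.21], [0.23, 2.52], [-1.04, 4.18], [0, 3.07], [-2.55, 2.55]. Speed limits (rad/s): [2.22, 2.22, 2.57, 3.14, 3.14, 3.14].

INTERFACE

Orientations are given as a 3x3 rotation matrix whose columns are the frame's x, y, z axes.
In Python, from cell import telemetry, eyes, env, spotter gives the robot as it stands.
- The arm moves only by the tool send_rows, never from a script. Its argument "commands" is a list of rows, each an object of numbers: "jaw": the finger opening in mm, from 0 to 85.4; "dx", "dy", "dz": the shift along the tool's x, y, z in mm; "ax", "ay", "az": the turn, a rotation vector about the tool's x, y, z in degrees. In form: [{"jaw": .., "dx": .., "dy": .., "dz": .., "ax": .., "ay": .., "az": ..}, ...]. A call has 1 to 8 rows; each row is the pose to reach, as a shift and turn from the pose commanded when the call began, along the tool's axes at that moment; what a row does not reach only later rows make up. A row lasts 1/8 s, in which the tool goes at most 62.5 mm and 10.7 degrees, less where a joint would pass 70% of its speed; a pose out of reach is approached as far as the arm can. A call with a gripper value outside its range is refused whole. The fingers move at their own pace and stop on an object; "squeeze" is the grip in N (left out, the last holds). Time passes only in rows, so rows that repeat a pose let the fingers close. It gives the time, the measured TCP pose, the force and the opening at its end, in the units of the state.
- telemetry.get_state(): the state, without advancing time (a new reading comes with each control period).
- eyes.grab_frame(name): name is "scene" or "side" or "wrist"; returns a dict with "frame" (384x512x3 uint8, red, green, blue), "fov_y" (degrees; the focal length in pixels is half the picture's height over the tangent of half this angle, whatever the lens; pixels are square), "cx", "cy" (the principal point, pixels), "k1" (the pictures are not rectified: a ray, as slopes to the right and down, at radius r is drawn at 1 + k1 r^2 times it, then the intrinsics apply), "camera_from_world" (4x4, takes a point from world to camera coordinates); the wrist camera has in their place "mount" (4x4, takes a point from camera to tool coordinates, whose origin is the TCP and whose axes are the flange's). Camera axes: x right, y down, z forward; pixel columns grow to the right and rows downward; lengths in m; the calibration is good to about 2 mm. A picture is of the moment at which its call begins: read the wrist's pose just before it. There is no depth.
- env.close_job(): hands the job in, once; it reports no verdict.
Trained networks look in the newest picture that a camera, given by its name, has taken for a name from the list of things; names that differ only in an ending like _2 or _b are one class to them, and where a whole thing is asked for, a point or a joint stands for the part that bears it (a point fixed in the world has none). Each returns a list of dicts, best first, with "p" (0 to 1); they miss things now and then, are a little off and sometimes report something else, mostly with a low value. They report only what shows in the picture. A call takes as long as a camera call. They do not tell look-alikes from the thing itself.
- spotter.search_frame(camera, name): "bbox" ([left, top, right, bottom] as shares, 0 to 1, of the picture: columns of its width, rows of its height, round what is visible of it).
The state is a dict: "time": time; "joint_pos": joint angles; "dq": joint speeds; "joint_torque": joint torques, N m; "position": TCP position; "tool_rot": TCP orientation; "contact_force": force on the tool from outside, world axes, zero at the start; "moment": the same for the moment, N m; "finger_gap": opening from 0.0 (shut) to 1.0 (fully open).
Only numpy, scipy, OpenCV 4.12 (cv2) and the standard library are available. Lean on these libraries where they do the work, as an engineer would, in place of code of your own. Each camera call takes 0.05 s, during which the arm holds its last target. There are 200 camera calls.

## Working session

There is one attempt and no reset: what is moved stays moved. The work goes in short steps, Python scripts to look and compute and a tool call to move; the robot and the scene stay as the last step left them, time stands still between calls to the robot, and variables do not carry over. Pictures are saved under pics/ and viewed, about 8 in all and at most 12, crops included, and the job is handed in when it is done.

Besides the shell and the picture viewer there is one more tool, called after "Emit:" by a JSON object that holds its "name" and its "arguments". send_rows: Moves the arm, as the interface text tells. Its arguments: {"type":"object","properties":{"commands":{"type":"array"},"squeeze":{"type":"number"}},"required":["commands"]}

```bash
ls; mkdir -p pics; cat > h.py <<'E'
import numpy as np, cv2
from cell import telemetry, eyes, env, spotter
def cam(name):
    s=telemetry.get_state(); g=eyes.grab_frame(name)
    if 'camera_from_world' in g: T=np.array(g['camera_from_world'])
    else:
        W=np.eye(4); W[:3,:3]=s['tool_rot']; W[:3,3]=s['position']
        T=np.linalg.inv(W@np.array(g['mount']))
    h=g['frame'].shape[0]; f=h/2/np.tan(np.radians(g['fov_y'])/2)
    return dict(img=g['frame'],T=T,f=f,cx=g['cx'],cy=g['cy'],k1=g['k1'])
def proj(c,P):
    P=np.atleast_2d(P); q=P@c['T'][:3,:3].T+c['T'][:3,3]; s=q[:,:2]/q[:,2:]
    s=s*(1+c['k1']*(s**2).sum(1,keepdims=True)); return s*c['f']+[c['cx'],c['cy']]
def ray(c,u,v):
    d=np.array([(u-c['cx'])/c['f'],(v-c['cy'])/c['f']]); s=d.copy()
    for _ in range(20): s=d/(1+c['k1']*(s@s))
    R=c['T'][:3,:3]; return -R.T@c['T'][:3,3], R.T@np.array([s[0],s[1],1])
def onz(c,u,v,z):
    o,d=ray(c,u,v); return o+d*(z-o[2])/d[2]
def save(n,img): cv2.imwrite('pics/'+n,cv2.cvtColor(img,cv2.COLOR_RGB2BGR))
E
python3 - <<'E'
from h import *
import pickle
cs={}
for n in ['scene','side','wrist']:
    c=cam(n); cs[n]=c; print(n,c['f'],c['k1'],ray(c,c['cx'],c['cy']))
    for t in ['control_box','relay','knob','shaft_top']:
        for r in spotter.search_frame(n,t)[:4]: print(n,t,round(r['p'],2),(np.array(r['bbox'])*[512,384,512,384]).round(1))
pickle.dump(cs,open('c0.pkl','wb'))
save('a.png',cs['scene']['img']);save('b.png',cs['side']['img']);save('w.png',cs['wrist']['img'])
m=np.vstack([np.hstack([cs['scene']['img'],cs['side']['img']])]);
print(telemetry.get_state())
E
```

```text
pics
scene 358.76809955243885 0.035807858989459214 (array([0.97211587, 0.98107744, 0.79991105]), array([-0.37207365, -0.7394463 , -0.56105291]))
scene control_box 0.81 [185.2 175.2 268.5 239.1]
scene relay 0.6 [222.8 152.7 230.4 161.2]
scene knob 0.82 [313.4 264.5 332.6 292.4]
scene knob 0.59 [282.7 239.2 293.7 251.9]
scene knob 0.53 [297.6 248.4 310.8 269.5]
scene shaft_top 0.24 [204.4 180.3 227.4 194.1]
side 375.0373080873005 -0.06600492395312968 (array([ 0.04619572, -0.83969055,  0.72226999]), array([ 0.38837059,  0.73970466, -0.54955009]))
side control_box 0.68 [234.5 166.  328.9 237.3]
side relay 0.61 [291.8 269.  313.2 291.5]
side knob 0.69 [202.4 157.7 214.3 172.7]
side knob 0.58 [221.7 167.6 229.7 178.4]
side knob 0.47 [189.7 143.  206.1 160.5]
wrist 321.6727121443124 -0.047969561142412145 (array([0.08688358, 0.54629497, 0.37472517]), array([ 0.25144734, -0.07129913, -0.96524125]))
{'time': 0.75, 'joint_pos': array([ 1.22640084e+00,  2.99895993e-01,  1.52097778e+00,  5.27110416e-05,
        1.32068738e+00, -6.65920837e-02]), 'dq': array([-6.23059133e-05,  9.75394161e-05, -1.06152863e-03,  1.33142701e-03,
       -3.55064090e-04, -2.92360837e-04]), 'joint_torque': array([-1.39106240e-03, -5.43303931e+01, -3.61939931e+01, -1.42314743e-04,
        7.62466589e-04, -1.18711219e-05]), 'position': array([0.15082167, 0.5289199 , 0.22859219]), 'tool_rot': array([[-9.61656583e-01,  2.74256477e-01, -3.74368042e-05],
       [ 2.74256475e-01,  9.61656583e-01,  4.68932380e-05],
       [ 4.88621234e-05,  3.48279050e-05, -9.99999998e-01]]), 'contact_force': array([ 0.38870272,  0.07852323, -0.45081966]), 'moment': array([-0.01395142, -0.01845834,  0.02677473]), 'finger_gap': 0.9996650861161822}
```

```bash
python3 - <<'E'
from h import *
import pickle
cs=pickle.load(open('c0.pkl','rb'))
a=cs['scene']['img'][130:310,150:390]; b=cs['side']['img'][120:310,140:380]
save('s1.png',cv2.resize(a,None,fx=3.33,fy=3.33,interpolation=2)); save('s2.png',cv2.resize(b,None,fx=3.1,fy=3.1,interpolation=2))
for n in ['scene','side']:
    c=cs[n]
    for t,u,v,z in ([('k1',323,276,.038),('k2',288,244,.03),('k3',304,257,.038),('r',226.6,155,.05)] if n=='scene' else [('k',208,164,.03),('k',225.7,172,.03),('k',198,151,.038),('r',302,278,.03)]): print(n,t,onz(c,u,v,z).round(3))
E
```

```text
scene k1 [0.482 0.438 0.038]
scene k2 [0.502 0.276 0.03 ]
scene k3 [0.491 0.352 0.038]
scene r [ 0.475 -0.306  0.05 ]
side k [0.473 0.319 0.03 ]
side k [0.507 0.234 0.03 ]
side k [0.473 0.42  0.038]
side r [ 0.462 -0.321  0.03 ]
```

View pics/s1.png

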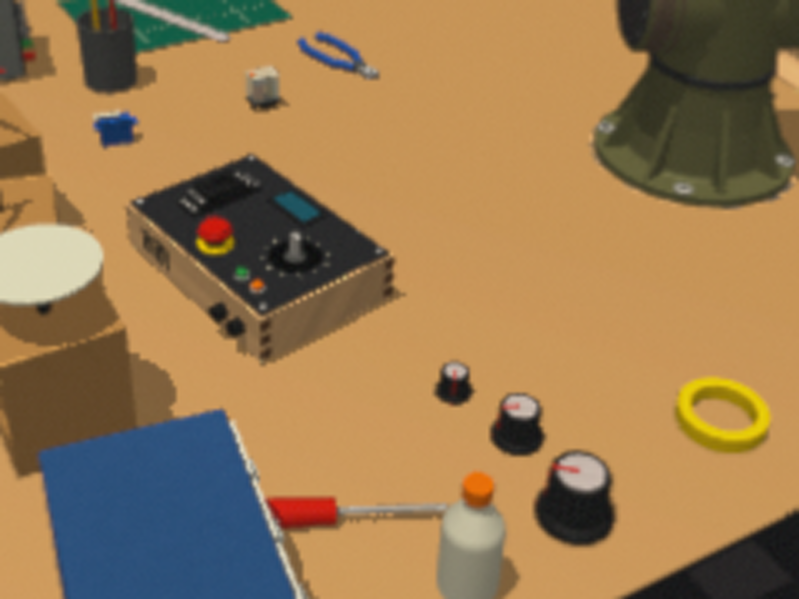

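View pics/s2.png

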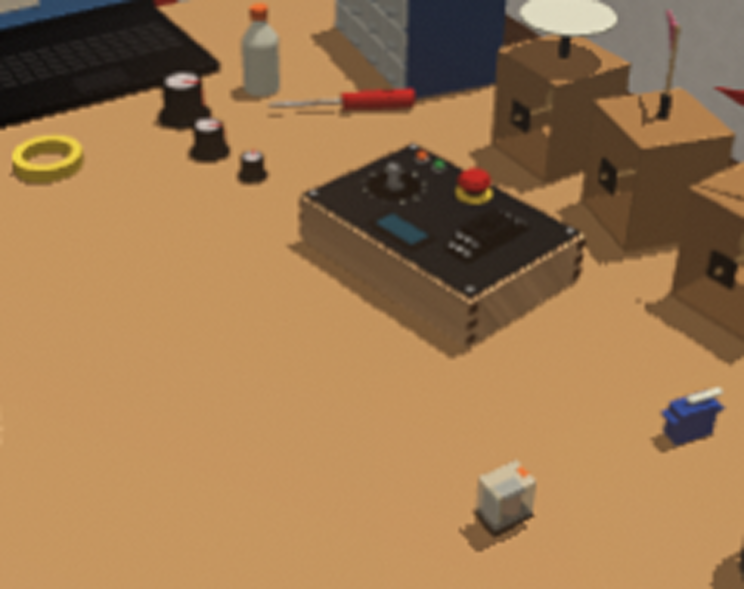

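Emit:
{"name": "send_rows", "arguments": {"commands": [{"dx":-375,"dy":-111,"dz":-20,"jaw":85},{"dx":-375,"dy":-111,"dz":-20,"jaw":85},{"dx":-375,"dy":-111,"dz":-20,"jaw":85},{"dx":-375,"dy":-111,"dz":-20,"jaw":85},{"dx":-375,"dy":-111,"dz":-20,"jaw":85},{"dx":-375,"dy":-111,"dz":-20,"jaw":85},{"dx":-375,"dy":-111,"dz":-20,"jaw":85},{"dx":-375,"dy":-111,"dz":-20,"jaw":85}]}}

```text
$.commands[0]: bad value
```

```bash
cat >> h.py <<'E'
def shot(tag,names,n='wrist'):
    import pickle
    s=telemetry.get_state(); c=cam(n); pickle.dump(c,open(tag+'.pkl','wb')); save(tag+'.png',c['img'])
    print('t',s['time'],s['position'].round(4),'yaw x',np.degrees(np.arctan2(s['tool_rot'][1,0],s['tool_rot'][0,0])).round(2),'F',s['contact_force'].round(2),s['finger_gap'])
    for t in names:
        for r in spotter.search_frame(n,t)[:4]:
            b=np.array(r['bbox'])*[512,384,512,384]; print(t,round(r['p'],2),b.round(1),onz(c,(b[0]+b[2])/2,(b[1]+b[3])/2,.038).round(3))
    return c
def go(pos,yaw):
    "rows for tool pointing down, tool x axis at yaw deg"
    from scipy.spatial.transform import Rotation as Ro
    s=telemetry.get_state(); R=s['tool_rot']; y=np.radians(yaw)
    G=np.array([[np.cos(y),np.sin(y),0],[np.sin(y),-np.cos(y),0],[0,0,-1]])
    d=R.T@(np.array(pos)-s['position'])*1000; a=Ro.from_matrix(R.T@G).as_rotvec(degrees=True)
    print('go',d.round(1),a.round(2),'rows',np.linalg.norm(d)/62.5,np.linalg.norm(a)/10.7)
E
python3 - <<'E'
from h import *
shot('k1',['knob','shaft_top','control_box'])
E
```

```text
t 0.75 [0.1508 0.5289 0.2286] yaw x 164.08 F [ 0.39  0.08 -0.45] 0.9996650861161822
```

View pics/k1.png

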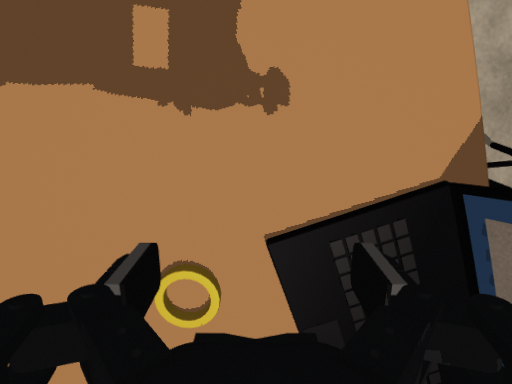

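Emit:
{"name": "send_rows", "arguments": {"commands": [{"jaw":85,"dx":-375,"dy":-111,"dz":-20,"ax":0,"ay":0,"az":0},{"jaw":85,"dx":-375,"dy":-111,"dz":-20,"ax":0,"ay":0,"az":0},{"jaw":85,"dx":-375,"dy":-111,"dz":-20,"ax":0,"ay":0,"az":0},{"jaw":85,"dx":-375,"dy":-111,"dz":-20,"ax":0,"ay":0,"az":0},{"jaw":85,"dx":-375,"dy":-111,"dz":-20,"ax":0,"ay":0,"az":0},{"jaw":85,"dx":-375,"dy":-111,"dz":-20,"ax":0,"ay":0,"az":0},{"jaw":85,"dx":-375,"dy":-111,"dz":-20,"ax":0,"ay":0,"az":0},{"jaw":85,"dx":-375,"dy":-111,"dz":-20,"ax":0,"ay":0,"az":0}]}}

```text
time: 1.95
position: [0.4812, 0.3191, 0.2483]
tool_rot: [[-0.961, 0.276, -0.0], [0.276, 0.961, -0.0], [0.0, -0.0, -1.0]]
contact_force: [0.6, 1.0, 0.8]
finger_gap: 0.991
```

```bash
python3 - <<'E'
from h import *
shot('k2',['knob','shaft_top','control_box'])
E
```

```text
t 1.95 [0.4812 0.3191 0.2483] yaw x 164.01 F [0.62 1.01 0.84] 0.9905017572465451
knob 0.98 [246.5 134.2 290.7 175.5] [0.47  0.337 0.038]
knob 0.79 [199.5 175.6 229.3 205. ] [0.492 0.267 0.038]
knob 0.79 [320.7 108.  384.1 165.9] [0.477 0.431 0.038]
control_box 0.91 [  1.8 217.  171.3 384. ] [0.586 0.062 0.038]
```

View pics/k2.png

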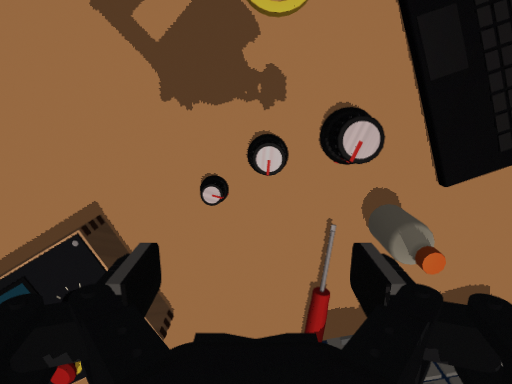

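Emit:
{"name": "send_rows", "arguments": {"commands": [{"jaw":85,"dx":-241,"dy":-263,"dz":-52,"ax":0,"ay":0,"az":0},{"jaw":85,"dx":-241,"dy":-263,"dz":-52,"ax":0,"ay":0,"az":0},{"jaw":85,"dx":-241,"dy":-263,"dz":-52,"ax":0,"ay":0,"az":0},{"jaw":85,"dx":-241,"dy":-263,"dz":-52,"ax":0,"ay":0,"az":0},{"jaw":85,"dx":-241,"dy":-263,"dz":-52,"ax":0,"ay":0,"az":0},{"jaw":85,"dx":-241,"dy":-263,"dz":-52,"ax":0,"ay":0,"az":0},{"jaw":85,"dx":-241,"dy":-263,"dz":-52,"ax":0,"ay":0,"az":0},{"jaw":85,"dx":-241,"dy":-263,"dz":-52,"ax":0,"ay":0,"az":0}]}}

```text
time: 3.15
position: [0.6403, 0.0016, 0.3004]
tool_rot: [[-0.962, 0.273, -0.0], [0.273, 0.962, 0.0], [0.0, 0.0, -1.0]]
contact_force: [0.6, 0.9, 0.4]
finger_gap: 0.992
```

```bash
python3 - <<'E'
from h import *
shot('b1',['shaft_top','control_box','relay'])
E
```

```text
t 3.15 [0.6403 0.0016 0.3004] yaw x 164.15 F [0.55 0.92 0.44] 0.9919688853775452
control_box 0.91 [127.2   8.4 377.1 233.5] [0.591 0.011 0.038]
```

View pics/b1.png

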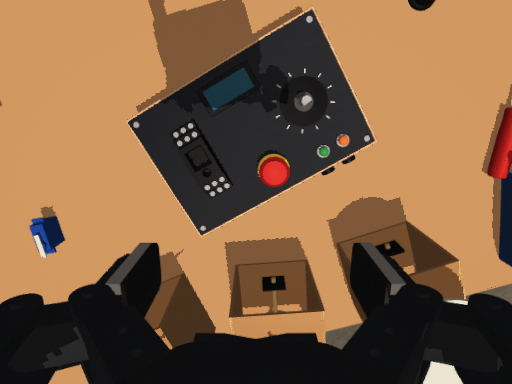

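```bash
cat > fitbox.py <<'E'
from h import *
import pickle
from scipy.optimize import least_squares
def fitbox(c,guess):
    g=cv2.cvtColor(c['img'],cv2.COLOR_RGB2HSV); v=g[...,2]
    m=((v<75)).astype(np.uint8)*255
    # edge search along normals: sample plate edges at sub-pixel: dark->bright transition near guess quad
    L=lambda p:np.array([[p[0]+np.cos(p[2])*x-np.sin(p[2])*y,p[1]+np.sin(p[2])*x+np.cos(p[2])*y,.063] for x,y in p_xy])
    hx,hy=.085,.125; t=np.linspace(-.9,.9,25)
    p_xy=[(hx,hy*k) for k in t]+[(-hx,hy*k) for k in t]+[(hx*k,hy) for k in t]+[(hx*k,-hy) for k in t]
    nrm=[(1,0)]*25+[(-1,0)]*25+[(0,1)]*25+[(0,-1)]*25
    p=np.array(guess,float); f=v.astype(np.float32)
    f=cv2.GaussianBlur(f,(0,0),.7)
    for w in [.010,.006,.004,.004]:
        A=np.array(p_xy);N=np.array(nrm);co,si=np.cos(p[2]),np.sin(p[2]);R=np.array([[co,-si],[si,co]])
        s=np.linspace(-w,w,61); W=(A[:,None]+N[:,None]*s[None,:,None])@R.T+p[:2]
        P=np.concatenate([W,np.full(W.shape[:2]+(1,),.063)],2).reshape(-1,3)
        uv=proj(c,P).astype(np.float32); val=cv2.remap(f,uv[:,0].reshape(100,61),uv[:,1].reshape(100,61),1)
        d=np.diff(val,axis=1); k=d.argmax(1); ok=d.max(1)>1.5
        off=s[k]; M=W[np.arange(100),k]
        def res(q):
            co,si=np.cos(q[2]),np.sin(q[2]); l=(M-q[:2])@np.array([[co,-si],[si,co]])
            return (((l-A)*N).sum(1)-q[3])[ok]*1000
        r=least_squares(res,np.r_[p,0.],loss='soft_l1'); p=r.x[:3]
        print(p.round(4),np.degrees(p[2]).round(2),'inset mm',r.x[3]*1000,'rms',np.sqrt((np.array(res(r.x))**2).mean()).round(2),ok.sum())
    return p
E
python3 - <<'E'
from fitbox import *
c=pickle.load(open('b1.pkl','rb'))
C=np.array([onz(c,*q,.063) for q in [(312,9),(375,139),(202,235),(129,121)]]); print(C.round(3))
ctr=C.mean(0); ax=C[1]+C[2]-C[0]-C[3]; th=np.arctan2(ax[1],ax[0]); print(ctr,th)
p=fitbox(c,[ctr[0],ctr[1],th])
for n in ['scene','side']:
    p2=fitbox(pickle.load(open('c0.pkl','rb'))[n],p)
E
python3 - <<'E'
import pickle; from h import *
c=pickle.load(open('b1.pkl','rb'))['img']; k=pickle.load(open('k2.pkl','rb'))['img']
r=lambda i,u,v:cv2.resize(i[v-25:v+25,u-25:u+25],(390,390),interpolation=2)
save('crop1.png',np.hstack([r(c,305,100),r(k,268,155)]))
E
```

```text
[[ 0.492  0.107  0.063]
 [ 0.65   0.147  0.063]
 [ 0.709 -0.09   0.063]
 [ 0.55  -0.127  0.063]]
[0.6002099  0.00928979 0.063     ] 0.23844636746440323
[0.6004 0.0081 0.2384] 13.66 inset mm -3.26673130717439 rms 1.21 100
[0.6004 0.0082 0.2394] 13.71 inset mm -3.2310656769568338 rms 0.91 100
[0.6004 0.0081 0.2398] 13.74 inset mm -3.192091074983066 rms 0.27 100
[0.6004 0.0081 0.2404] 13.77 inset mm -3.1702871886464665 rms 0.28 100
[0.6006 0.0083 0.2414] 13.83 inset mm -3.0968425529479062 rms 1.95 100
[0.6006 0.0081 0.2433] 13.94 inset mm -3.076684266463251 rms 1.28 97
[0.601  0.0081 0.2448] 14.03 inset mm -2.8982821954077966 rms 1.09 92
[0.601  0.008  0.2443] 14.0 inset mm -2.848836884966006 rms 1.12 93
[0.6004 0.0077 0.2389] 13.69 inset mm -3.629196082995349 rms 1.78 96
[0.6006 0.0078 0.2384] 13.66 inset mm -3.4613038092691566 rms 1.49 95
[0.6006 0.0077 0.2414] 13.83 inset mm -2.97061454414065 rms 1.18 85
[0.6005 0.0074 0.2407] 13.79 inset mm -2.925620598721571 rms 1.21 87
```

View pics/crop1.png

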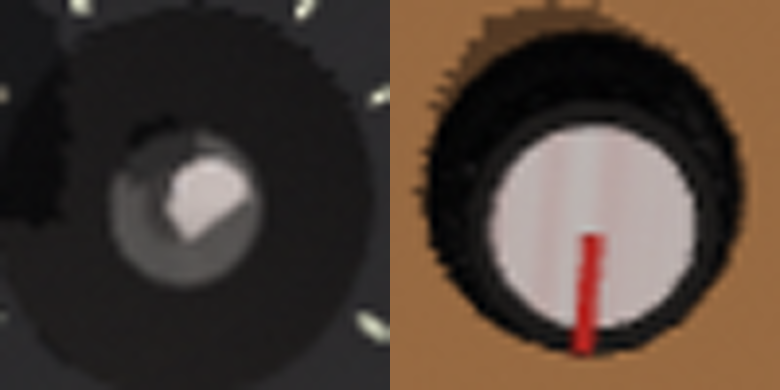

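Emit:
{"name": "send_rows", "arguments": {"commands": [{"jaw":85,"dx":20,"dy":-330,"dz":60,"ax":0,"ay":0,"az":0},{"jaw":85,"dx":20,"dy":-330,"dz":60,"ax":0,"ay":0,"az":0},{"jaw":85,"dx":20,"dy":-330,"dz":60,"ax":0,"ay":0,"az":0},{"jaw":85,"dx":20,"dy":-330,"dz":60,"ax":0,"ay":0,"az":0},{"jaw":85,"dx":20,"dy":-330,"dz":60,"ax":0,"ay":0,"az":0},{"jaw":85,"dx":20,"dy":-330,"dz":60,"ax":0,"ay":0,"az":0},{"jaw":85,"dx":20,"dy":-330,"dz":60,"ax":0,"ay":0,"az":0},{"jaw":85,"dx":20,"dy":-330,"dz":60,"ax":0,"ay":0,"az":0}]}}

```text
time: 4.35
position: [0.5317, -0.3102, 0.241]
tool_rot: [[-0.962, 0.273, 0.001], [0.273, 0.962, -0.0], [-0.001, 0.0, -1.0]]
contact_force: [-0.1, -0.2, -0.1]
finger_gap: 0.996
```

```bash
python3 - <<'E'
from h import *
c=shot('r1',['relay'])
print(telemetry.get_state()['joint_pos'].round(2))
r=spotter.search_frame('wrist','relay')[0]['bbox']
u,v=int((r[0]+r[2])*256),int((r[1]+r[3])*192)
u=min(max(u,50),462);v=min(max(v,50),334); print(u-50,v-50)
save('crop2.png',cv2.resize(c['img'][v-50:v+50,u-50:u+50],(600,600),interpolation=2))
E
```

```text
t 4.35 [ 0.5317 -0.3102  0.241 ] yaw x 164.17 F [-0.14 -0.2  -0.13] 0.9957940189349898
relay 0.67 [200.5  90.1 233.4 126.7] [ 0.457 -0.332  0.038]
[-0.59  0.44  1.3   0.    1.4  -1.88]
166 58
```

View pics/crop2.png

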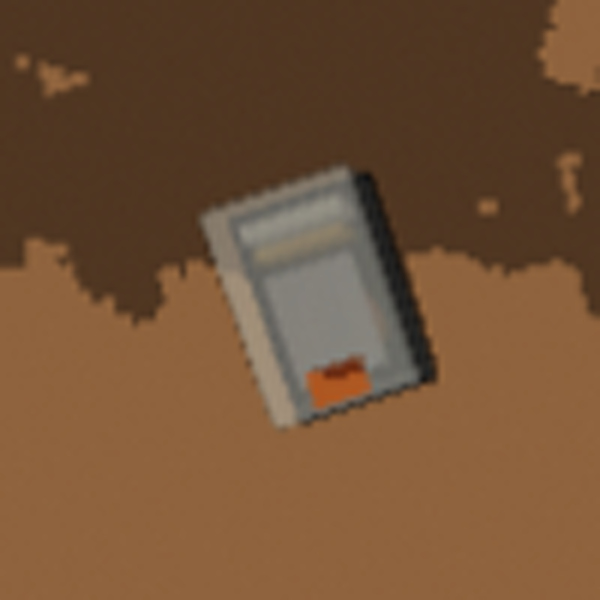

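```bash
python3 - <<'E'
from h import *
import pickle
c=pickle.load(open('r1.pkl','rb'))
q=np.array([(203,218),(350,168),(422,378),(280,428)])/6+[166,58]-.4
C=np.array([onz(c,*a,.052) for a in q]); ctr=C.mean(0); ax=C[2]+C[3]-C[0]-C[1]
yr=np.degrees(np.arctan2(ax[1],ax[0]));print('relay',ctr.round(4),yr,[np.linalg.norm(C[i]-C[i-1]).round(4) for i in range(4)])
# outline check: bbox triangulation w/ scene and side (foot+case)
p0=[ctr[0],ctr[1],np.radians(yr)]
cs=pickle.load(open('c0.pkl','rb'))
def box3(p):
    P=[]
    for hx,hy,zs in [(.019,.0135,(.014,.052)),(.02,.014,(.010,.014))]:
        for sx in(-1,1):
            for sy in(-1,1):
                for z in zs: P.append([p[0]+np.cos(p[2])*sx*hx-np.sin(p[2])*sy*hy,p[1]+np.sin(p[2])*sx*hx+np.cos(p[2])*sy*hy,z])
    return np.array(P)
for n,cc in [('wrist',c),('scene',cs['scene']),('side',cs['side'])]:
    uv=proj(cc,box3(p0)); print(n,uv.min(0).round(1),uv.max(0).round(1))
# knob
k=pickle.load(open('k2.pkl','rb')); im=k['img'].astype(int)
sub=np.zeros(im.shape[:2],bool); sub[125:185,240:300]=1
red=(im[...,0]-im[...,1]>70)&(im[...,1]<70)&sub
lum=cv2.GaussianBlur(im.min(2).astype(np.float32),(0,0),.5)
disc=(((lum>110)|red)&sub).astype(np.uint8)
n,lab,st,cen=cv2.connectedComponentsWithStats(disc); i=1+st[1:,4].argmax(); print('disc',st[i],cen[i])
kc=onz(k,*cen[i],.038)
ys,xs=np.where(red); W=np.array([onz(k,a,b,.038)[:2] for a,b in zip(xs,ys)])
m=W.mean(0); d=np.linalg.svd(W-m)[2][0]; d=d*np.sign(d@(m-kc[:2])); print('knob',kc.round(4),'n',len(W),'yaw line',np.degrees(np.arctan2(d[1],d[0])),'yaw ctr->mean',np.degrees(np.arctan2(*(m-kc[:2])[::-1])))
# shaft
b=pickle.load(open('b1.pkl','rb')); im=b['img']; sub=im[90:115,290:320].min(2); m=(sub>135).astype(np.uint8)
print(m.sum()); ed=[onz(b,280+x/7.8-.4,75+y/7.8-.4,.089) for x,y in [(188,240),(250,200)]]
e=ed[1]-ed[0]; print('edge',np.linalg.norm(e),'normal yaw',np.degrees(np.arctan2(e[1],e[0]))-90, np.degrees(np.arctan2(e[1],e[0]))+90)
t=.2408; R=np.array([[np.cos(t),-np.sin(t)],[np.sin(t),np.cos(t)]])
for nm,l in [('socket',(0,-.068)),('shaft',(0,.068))]: print(nm,R@l+[.6005,.008])
print(proj(b,np.r_[R@[0,.068]+[.6005,.008],.089]), proj(b,np.r_[R@[0,.068]+[.6005,.008],.063]))
from h import go
E
```

```text
relay [ 0.4573 -0.3288  0.052 ] 2.7616469606614946 [np.float64(0.0366), np.float64(0.026), np.float64(0.036), np.float64(0.0258)]
wrist [198.7  84.4] [239.5 129.9]
scene [223.1 149.4] [234.  162.3]
side [291.8 267.9] [312.6 293.1]
disc [256 146  26  29 520] [268.58076923 158.74230769]
knob [0.4745 0.3358 0.038 ] n 29 yaw line -21.6047686335066 yaw ctr->mean -21.65333167588173
67
edge 0.00994244618673034 normal yaw 16.834485208516398 196.8344852085164
socket [ 0.61671661 -0.05803803]
shaft [0.58428339 0.07403803]
[[306.35157584 100.71750835]] [[302.85730635 101.19391549]]
```

```bash
python3 - <<'E'
from h import *
go([.4573,-.3288,.12],182.8)
E
```

```text
go [ 66.5 -38.  120.9] [-1.000e-02  3.000e-02 -1.861e+01] rows 2.2905370833534544 1.7394860152036005
```

Emit:
{"name": "send_rows", "arguments": {"commands": [{"jaw":60,"dx":66.5,"dy":-38,"dz":115,"ax":0,"ay":0,"az":-18.6},{"jaw":60,"dx":66.5,"dy":-38,"dz":115,"ax":0,"ay":0,"az":-18.6},{"jaw":60,"dx":66.5,"dy":-38,"dz":115,"ax":0,"ay":0,"az":-18.6},{"jaw":60,"dx":66.5,"dy":-38,"dz":115,"ax":0,"ay":0,"az":-18.6},{"jaw":60,"dx":66.5,"dy":-38,"dz":160,"ax":0,"ay":0,"az":-18.6},{"jaw":60,"dx":66.5,"dy":-38,"dz":200,"ax":0,"ay":0,"az":-18.6},{"jaw":60,"dx":66.5,"dy":-38,"dz":200,"ax":0,"ay":0,"az":-18.6},{"jaw":60,"dx":66.5,"dy":-38,"dz":200,"ax":0,"ay":0,"az":-18.6}]}}

```text
time: 5.5
position: [0.4582, -0.3305, 0.0431]
tool_rot: [[-0.999, -0.047, 0.003], [-0.047, 0.999, -0.002], [-0.003, -0.002, -1.0]]
contact_force: [0.5, 0.1, -0.1]
finger_gap: 0.702
```

Emit:
{"name": "send_rows", "arguments": {"commands": [{"jaw":15,"dx":0,"dy":0,"dz":0,"ax":0,"ay":0,"az":0},{"jaw":15,"dx":0,"dy":0,"dz":0,"ax":0,"ay":0,"az":0},{"jaw":15,"dx":0,"dy":0,"dz":0,"ax":0,"ay":0,"az":0},{"jaw":15,"dx":0,"dy":0,"dz":0,"ax":0,"ay":0,"az":0},{"jaw":15,"dx":0,"dy":0,"dz":0,"ax":0,"ay":0,"az":0},{"jaw":15,"dx":0,"dy":0,"dz":0,"ax":0,"ay":0,"az":0}], "squeeze": 35}}

```text
time: 6.25
position: [0.4573, -0.3303, 0.0421]
tool_rot: [[-0.999, -0.047, 0.002], [-0.047, 0.999, -0.001], [-0.002, -0.001, -1.0]]
contact_force: [-0.3, 1.1, 8.2]
finger_gap: 0.3
```

Emit:
{"name": "send_rows", "arguments": {"commands": [{"jaw":15,"dx":0,"dy":0,"dz":-60,"ax":0,"ay":0,"az":0},{"jaw":15,"dx":0,"dy":0,"dz":-120,"ax":0,"ay":0,"az":0},{"jaw":15,"dx":0,"dy":0,"dz":-130,"ax":0,"ay":0,"az":0},{"jaw":15,"dx":0,"dy":0,"dz":-130,"ax":0,"ay":0,"az":0}]}}

```text
time: 6.75
position: [0.4565, -0.3299, 0.1709]
tool_rot: [[-0.999, -0.047, 0.001], [-0.047, 0.999, -0.001], [-0.001, -0.001, -1.0]]
contact_force: [-1.0, 0.5, -1.2]
finger_gap: 0.304
```

```bash
python3 - <<'E'
from h import *
c=shot('r2',['relay'])
save('crop3.png',cv2.resize(c['img'][230:384,156:356],(800,616),interpolation=2)[:600])
R=telemetry.get_state()
# predicted relay pin outlines w.r.t. tool: assume origin 42mm ahead of TCP
for nm,x,y,z in [('c++',.019,.0135,.052),('c+-',.019,-.0135,.052),('c-+',-.019,.0135,.052),('c--',-.019,-.0135,.052),('blk',-.015,.009,0),('blk',-.015,-.009,0)]:
    P=R['position']+R['tool_rot']@np.array([-x,y,.042-z])  # relay x=-tool x
    print(nm,proj(c,P))
go([.6167,-.058,.175],193.8)
E
```

```text
t 6.75 [ 0.4565 -0.3299  0.1709] yaw x -177.33 F [-1.    0.49 -1.22] 0.3038329067601732
relay 0.66 [225.7 192.5 284.4 291.6] [ 0.512 -0.328  0.038]
c++ [[285.25340399 289.1793081 ]]
c+- [[229.65516936 289.19572854]]
c-+ [[287.34671188 215.10111924]]
c-- [[227.6799166  215.13835397]]
blk [[271.79840274 193.61232488]]
blk [[242.36271651 193.63346882]]
go [-173.1  263.7   -5.8] [  0.1   -0.09 -11.12] rows 5.0478286143447155 1.039506574716145
```

View pics/crop3.png

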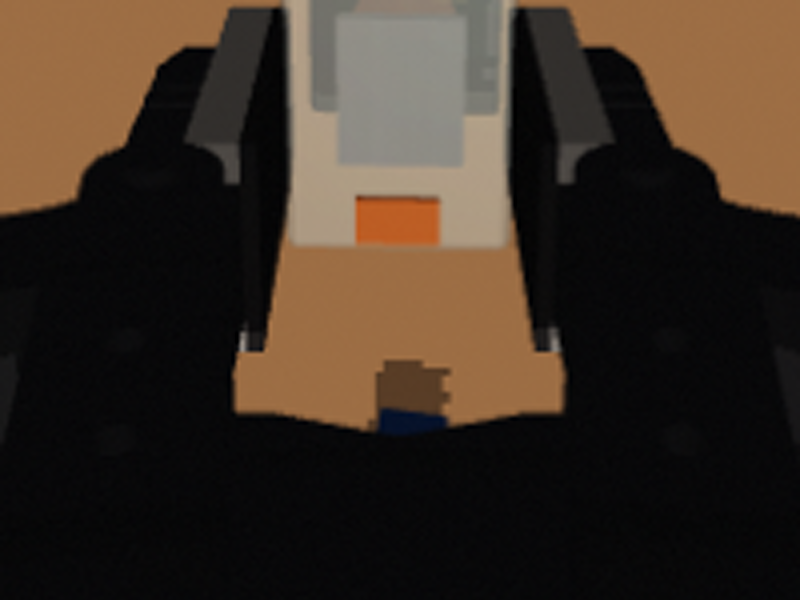

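Emit:
{"name": "send_rows", "arguments": {"commands": [{"jaw":15,"dx":-173,"dy":263.7,"dz":-5,"ax":0,"ay":0,"az":-11.1},{"jaw":15,"dx":-173,"dy":263.7,"dz":-5,"ax":0,"ay":0,"az":-11.1},{"jaw":15,"dx":-173,"dy":263.7,"dz":-5,"ax":0,"ay":0,"az":-11.1},{"jaw":15,"dx":-173,"dy":263.7,"dz":-5,"ax":0,"ay":0,"az":-11.1},{"jaw":15,"dx":-173,"dy":263.7,"dz":-5,"ax":0,"ay":0,"az":-11.1},{"jaw":15,"dx":-173,"dy":263.7,"dz":-5,"ax":0,"ay":0,"az":-11.1},{"jaw":15,"dx":-173,"dy":263.7,"dz":20,"ax":0,"ay":0,"az":-11.1},{"jaw":15,"dx":-173,"dy":263.7,"dz":20,"ax":0,"ay":0,"az":-11.1}]}}

```text
time: 7.85
position: [0.6155, -0.0587, 0.1476]
tool_rot: [[-0.971, -0.238, -0.006], [-0.238, 0.971, 0.001], [0.005, 0.002, -1.0]]
contact_force: [0.0, -0.4, -0.1]
finger_gap: 0.302
```

```bash
python3 - <<'E'
from h import *
c=shot('r3',['relay'])
go([.6167,-.058,.132],193.8)
save('crop4.png',cv2.resize(c['img'][150:310,156:356],(800,640),interpolation=2)[:600])
E
```

```text
t 7.85 [ 0.6155 -0.0587  0.1476] yaw x -166.25 F [ 0.05 -0.39 -0.12] 0.30218109203767496
relay 0.78 [225.3 193.  283.6 293.9] [ 0.66  -0.049  0.038]
go [-0.2  0.9 18.4] [ 0.02 -0.06 -0.06] rows 0.29426887684152603 0.008381505019324467
```

View pics/crop4.png

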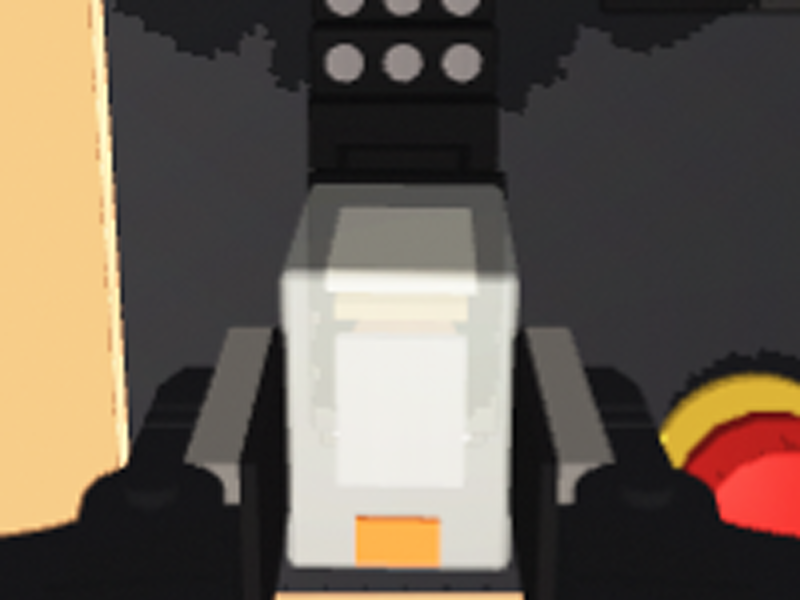

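```bash
python3 - <<'E'
from h import *
import pickle
c=pickle.load(open('r3.pkl','rb'))
t=.2408; ex=np.array([np.cos(t),np.sin(t)]); ey=np.array([-ex[1],ex[0]]); S=np.array([.6167,-.058]); T=np.array([.6155,-.0587])
f=lambda u,v,z:(onz(c,156+u/4-.4,150+v/4-.4,z)[:2])
for nm,u,v,z,o in [('well bevel edge',405,146,.083,S),('socket block -x edge',404,95,.083,S),('relay case bottom -x',405,185,.1476-.042+.010,T),('relay top -x',400,272,.1476+.010,T),('relay top +x',400,567,.1476+.010,T)]:
    w=f(u,v,z)-o; print(nm,(w@ex*1000).round(1),(w@ey*1000).round(1))
E
```

```text
well bevel edge -17.0 0.3
socket block -x edge -25.7 0.2
relay case bottom -x -17.6 0.5
relay top -x -18.9 -0.4
relay top +x 18.5 -0.4
```

Emit:
{"name": "send_rows", "arguments": {"commands": [{"jaw":15,"dx":0,"dy":0.8,"dz":18,"ax":0,"ay":0,"az":0},{"jaw":15,"dx":0,"dy":0.8,"dz":20,"ax":0,"ay":0,"az":0},{"jaw":15,"dx":0,"dy":0.8,"dz":22,"ax":0,"ay":0,"az":0},{"jaw":15,"dx":0,"dy":0.8,"dz":24,"ax":0,"ay":0,"az":0},{"jaw":15,"dx":0,"dy":0.8,"dz":26,"ax":0,"ay":0,"az":0},{"jaw":15,"dx":0,"dy":0.8,"dz":26,"ax":0,"ay":0,"az":0}]}}

```text
time: 8.7
position: [0.6169, -0.0576, 0.1247]
tool_rot: [[-0.971, -0.238, 0.0], [-0.238, 0.971, -0.0], [-0.0, -0.0, -1.0]]
contact_force: [-0.1, -0.1, 0.5]
finger_gap: 0.304
```

Emit:
{"name": "send_rows", "arguments": {"commands": [{"jaw":15,"dx":0,"dy":0,"dz":2,"ax":0,"ay":0,"az":0},{"jaw":15,"dx":0,"dy":0,"dz":4,"ax":0,"ay":0,"az":0},{"jaw":15,"dx":0,"dy":0,"dz":5,"ax":0,"ay":0,"az":0},{"jaw":15,"dx":0,"dy":0,"dz":5,"ax":0,"ay":0,"az":0}]}}

```text
time: 9.2
position: [0.6168, -0.0577, 0.1194]
tool_rot: [[-0.971, -0.238, -0.0], [-0.238, 0.971, -0.0], [0.0, -0.0, -1.0]]
contact_force: [0.9, -3.6, -1.9]
finger_gap: 0.3
```

Emit:
{"name": "send_rows", "arguments": {"commands": [{"jaw":15,"dx":0,"dy":0,"dz":2,"ax":0,"ay":0,"az":0},{"jaw":15,"dx":0,"dy":0,"dz":4,"ax":0,"ay":0,"az":0},{"jaw":15,"dx":0,"dy":0,"dz":5.5,"ax":0,"ay":0,"az":0},{"jaw":15,"dx":0,"dy":0,"dz":5.5,"ax":0,"ay":0,"az":0}]}}

```text
time: 9.7
position: [0.617, -0.0576, 0.1152]
tool_rot: [[-0.971, -0.238, 0.001], [-0.238, 0.971, -0.0], [-0.001, -0.0, -1.0]]
contact_force: [-4.4, -2.0, 10.4]
finger_gap: 0.302
```

Emit:
{"name": "send_rows", "arguments": {"commands": [{"jaw":15,"dx":0,"dy":0,"dz":1.2,"ax":0,"ay":0,"az":0},{"jaw":15,"dx":0,"dy":0,"dz":1.2,"ax":0,"ay":0,"az":0}]}}

```text
time: 9.95
position: [0.6172, -0.0576, 0.1152]
tool_rot: [[-0.971, -0.238, 0.002], [-0.238, 0.971, -0.0], [-0.002, -0.001, -1.0]]
contact_force: [-9.2, -2.1, 20.4]
finger_gap: 0.301
```

Emit:
{"name": "send_rows", "arguments": {"commands": [{"jaw":55,"dx":0,"dy":0,"dz":-1,"ax":0,"ay":0,"az":0},{"jaw":55,"dx":0,"dy":0,"dz":-1,"ax":0,"ay":0,"az":0},{"jaw":55,"dx":0,"dy":0,"dz":-1,"ax":0,"ay":0,"az":0},{"jaw":55,"dx":0,"dy":0,"dz":-1,"ax":0,"ay":0,"az":0},{"jaw":55,"dx":0,"dy":0,"dz":-60,"ax":0,"ay":0,"az":0},{"jaw":55,"dx":0,"dy":0,"dz":-110,"ax":0,"ay":0,"az":0},{"jaw":55,"dx":0,"dy":0,"dz":-110,"ax":0,"ay":0,"az":0}]}}

```text
time: 10.82
position: [0.6181, -0.0577, 0.2272]
tool_rot: [[-0.971, -0.238, 0.007], [-0.238, 0.971, -0.001], [-0.007, -0.003, -1.0]]
contact_force: [0.3, -0.2, -0.1]
finger_gap: 0.643
```

```bash
python3 - <<'E'
from h import *
c=shot('r4',['relay'])
import pickle
t=.2408; ex=np.array([np.cos(t),np.sin(t)]); ey=np.array([-ex[1],ex[0]]); S=np.array([.6167,-.058])
for x in(-.019,.019):
    for y in(-.0135,.0135):
        print((x,y),[proj(c,np.r_[S+x*ex+y*ey,z]).round(1) for z in (.125,.135)])
u,v=proj(c,np.r_[S,.12])[0].astype(int)
u=min(max(u,50),462);v=min(max(v,50),334);print(u-50,v-50)
save('crop5.png',cv2.resize(c['img'][v-50:v+50,u-50:u+50],(600,600),interpolation=2))
# next: closeup of shaft
ss=np.array([.5843,.0740]); go([ss[0]+.05,ss[1],.20],193.8)
E
```

```text
t 10.825 [ 0.6181 -0.0577  0.2272] yaw x -166.21 F [ 0.3  -0.22 -0.15] 0.6429347713169096
relay 0.68 [240.2 160.5 272.7 214.4] [ 0.635 -0.053  0.038]
(-0.019, -0.0135) [array([[239. , 167.6]]), array([[238.3, 170.1]])]
(-0.019, 0.0135) [array([[273.5, 167.6]]), array([[274.2, 170.1]])]
(0.019, -0.0135) [array([[239.7, 213.6]]), array([[239.1, 217.8]])]
(0.019, 0.0135) [array([[272.8, 213.6]]), array([[273.5, 217.8]])]
206 139
go [-48.4 123.5  22.6] [ 0.01 -0.   -0.01] rows 2.1533714404243045 0.0013089053297619343
```

View pics/crop5.png

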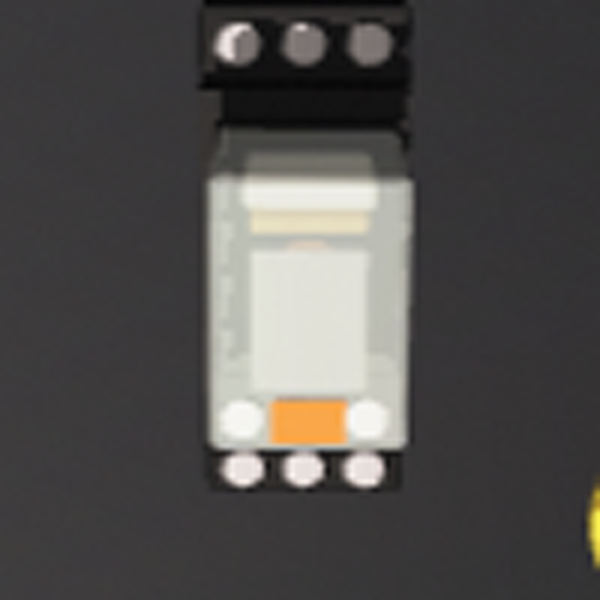

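Emit:
{"name": "send_rows", "arguments": {"commands": [{"jaw":60,"dx":-48,"dy":123,"dz":10,"ax":0,"ay":0,"az":0},{"jaw":60,"dx":-48,"dy":123,"dz":30,"ax":0,"ay":0,"az":0},{"jaw":60,"dx":-48,"dy":123,"dz":67,"ax":0,"ay":0,"az":0},{"jaw":60,"dx":-48,"dy":123,"dz":67,"ax":0,"ay":0,"az":0},{"jaw":60,"dx":-48,"dy":123,"dz":67,"ax":0,"ay":0,"az":0}]}}

```text
time: 11.55
position: [0.6344, 0.0725, 0.1568]
tool_rot: [[-0.971, -0.238, 0.0], [-0.238, 0.971, -0.0], [-0.0, -0.0, -1.0]]
contact_force: [0.3, -0.2, 0.9]
finger_gap: 0.702
```

```bash
python3 - <<'E'
from h import *
c=shot('s5',[])
uv=proj(c,[[.5843,.0740,.089],[.5843,.074,.063]]); print(uv)
u,v=uv[0].round().astype(int); print(u-20,v-20)
im=c['img'][v-20:v+20,u-20:u+20]
g=im.min(2); print(np.percentile(g,[5,50,80,90,95,99]))
save('crop6.png',cv2.resize(im,(600,600),interpolation=2))
E
```

```text
t 11.55 [0.6344 0.0725 0.1568] yaw x -166.26 F [ 0.34 -0.22  0.94] 0.702303320033184
[[276.26214883 136.15731242]
 [274.02537062 133.10283796]]
256 116
[ 13.    40.5   64.   124.   141.   144.01]
```

View pics/crop6.png

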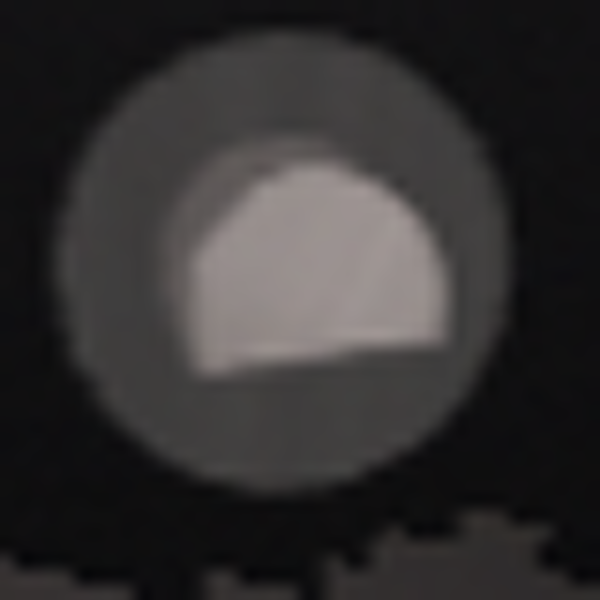

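```bash
python3 - <<'E'
from h import *
import pickle
c=pickle.load(open('s5.pkl','rb'))
ed=np.array([onz(c,256+x/15-.47,116+y/15-.47,.0885)[:2] for x,y in [(198,376),(447,345)]])
e=ed[1]-ed[0]; n=np.array([e[1],-e[0]])/np.linalg.norm(e); print('len',np.linalg.norm(e),'normal yaw',np.degrees(np.arctan2(n[1],n[0])),'centre',ed.mean(0)-.0025*n)
# subpixel edge: per column last bright row
g=cv2.GaussianBlur(c['img'].min(2).astype(np.float32),(0,0),.5); pts=[]
for u in range(271,285):
    col=g[130:148,u]; d=np.diff(col); k=d.argmin(); 
    w=-d[k-1:k+2]; pts.append(onz(c,u,130+k+.5+(w[2]-w[0])/2/max(w.sum(),1),.0885)[:2])
P=np.array(pts); m=P.mean(0); s=np.linalg.svd(P-m)
d=s[2][0]; d*=np.sign(d[1]); n=np.array([d[1],-d[0]]); print('auto yaw',np.degrees(np.arctan2(n[1],n[0])),'rms',s[1][1]/np.sqrt(len(P)))
# knob red line more carefully
k=pickle.load(open('k2.pkl','rb')); im=k['img'].astype(int)
w=np.clip(im[...,0]-im[...,1]-25,0,None); 
sub=im[125:185,240:300]; 
rows=[]
for v in range(157,176):
    seg=im[v,258:280]; r=np.clip((seg[:,0]-seg[:,1])-20,0,80)*(seg[:,1]<130)
    if r.sum()>60: rows.append(((r*np.arange(258,280)).sum()/r.sum(),v))
rows=np.array(rows); W=np.array([onz(k,*q,.038)[:2] for q in rows]); m=W.mean(0); d=np.linalg.svd(W-m)[2][0]; d*=np.sign(d[0]); print(rows.round(1).tolist(),np.degrees(np.arctan2(d[1],d[0])))
go([.4745,.3358,.16],90)
E
```

```text
len 0.011041664405027895 normal yaw 20.79411590271825 centre [0.58403488 0.07420624]
auto yaw 21.46623165523542 rms 0.00012432902825330368
[[268.5, 160.0], [268.5, 161.0], [268.5, 162.0], [268.2, 163.0], [268.0, 164.0], [268.0, 165.0], [267.9, 166.0], [267.9, 167.0], [267.9, 168.0], [267.9, 169.0], [267.9, 170.0], [267.8, 171.0], [268.8, 172.0], [268.7, 173.0], [267.9, 174.0], [268.3, 175.0]] -16.10774375478509
go [ 93.1 293.9  -2.9] [7.0000e-02 9.0000e-02 1.0372e+02] rows 4.933555947419311 9.693275486924751
```

Emit:
{"name": "send_rows", "arguments": {"commands": [{"jaw":60,"dx":10,"dy":30,"dz":-20,"ax":0,"ay":0,"az":10},{"jaw":60,"dx":30,"dy":70,"dz":-20,"ax":0,"ay":0,"az":20},{"jaw":60,"dx":40,"dy":110,"dz":-20,"ax":0,"ay":0,"az":30},{"jaw":60,"dx":50,"dy":150,"dz":-20,"ax":0,"ay":0,"az":40},{"jaw":60,"dx":60,"dy":180,"dz":-20,"ax":0,"ay":0,"az":50},{"jaw":60,"dx":80,"dy":210,"dz":-20,"ax":0,"ay":0,"az":60},{"jaw":60,"dx":100,"dy":230,"dz":-20,"ax":0,"ay":0,"az":70},{"jaw":60,"dx":103,"dy":250,"dz":-10,"ax":0,"ay":0,"az":80}]}}

```text
time: 12.6
position: [0.4747, 0.2917, 0.1683]
tool_rot: [[-0.397, 0.918, 0.004], [0.918, 0.397, 0.002], [0.0, 0.004, -1.0]]
contact_force: [0.3, 0.2, -0.6]
finger_gap: 0.701
```

```bash
python3 - <<'E'
from h import *
print(telemetry.get_state()['position'])
go([.4745,.29,.15],90)
E
```

```text
[0.47470022 0.29174702 0.16834606]
go [-1.5 -1.  18.3] [ 0.22 -0.06 23.41] rows 0.2948822231914881 2.1875399390141053
```

Emit:
{"name": "send_rows", "arguments": {"commands": [{"jaw":60,"dx":-1.5,"dy":-1,"dz":18,"ax":0,"ay":0,"az":10},{"jaw":60,"dx":-1.5,"dy":-1,"dz":18,"ax":0,"ay":0,"az":20},{"jaw":60,"dx":-1.5,"dy":-1,"dz":18,"ax":0,"ay":0,"az":23.4},{"jaw":60,"dx":-1.5,"dy":-1,"dz":18,"ax":0,"ay":0,"az":23.4},{"jaw":60,"dx":-1.5,"dy":-1,"dz":18,"ax":0,"ay":0,"az":23.4}]}}

```text
time: 13.22
position: [0.4747, 0.2895, 0.1487]
tool_rot: [[-0.007, 1.0, 0.001], [1.0, 0.007, 0.001], [0.001, 0.001, -1.0]]
contact_force: [0.2, 0.4, -0.3]
finger_gap: 0.703
```

```bash
python3 - <<'E'
from h import *
c=shot('k5',['knob'])
im=c['img'].astype(int)
u,v=proj(c,[.4745,.3358,.038])[0].round().astype(int); print(u,v)
H=cv2.cvtColor(c['img'],cv2.COLOR_RGB2HSV)
for R in (20,):
    sub=np.zeros(im.shape[:2],bool); sub[max(v-30,0):v+30,max(u-30,0):u+30]=1
    light=((im.min(2)>110)&sub).astype(np.uint8)
    n,lab,st,cen=cv2.connectedComponentsWithStats(light); i=1+st[1:,4].argmax()
    cnt=np.argwhere(lab==i)[:,::-1].astype(np.int32); hull=cv2.convexHull(cnt.reshape(-1,1,2)); el=cv2.fitEllipse(hull); print('disc ellipse',el)
    red=(im[...,0]-im[...,1]>60)&(im[...,1]<75)&sub
    inside=np.zeros(im.shape[:2],np.uint8); cv2.ellipse(inside,el,1,-1)
    ys,xs=np.where(red&(inside>0)); W=np.array([onz(c,a,b,.038)[:2] for a,b in zip(xs,ys)])
    kc=onz(c,*el[0],.038)[:2]; m=W.mean(0); s=np.linalg.svd(W-m); d=s[2][0]; d*=np.sign(d@(m-kc))
    print('kc',kc,'n',len(W),'line',np.degrees(np.arctan2(d[1],d[0])),'ctr->mean',np.degrees(np.arctan2(*(m-kc)[::-1])), np.linalg.norm(m-kc))
save('crop7.png',cv2.resize(c['img'][max(v-50,0):v+50,u-50:u+50],None,fx=6,fy=6,interpolation=2)[:600])
E
```

```text
t 13.225 [0.4747 0.2895 0.1487] yaw x 90.43 F [ 0.2   0.39 -0.33] 0.7034794514435406
knob 0.95 [224.    1.4 305.1  53.8] [0.48  0.413 0.038]
knob 0.81 [263.2 193.2 300.9 236.7] [0.497 0.268 0.038]
knob 0.72 [227.6  99.9 284.7 160.4] [0.475 0.338 0.038]
256 133
disc ellipse ((255.39732360839844, 132.81591796875), (36.49779510498047, 36.84592056274414), 20.031766891479492)
kc [0.47418681 0.33589987] n 62 line -20.0677292583526 ctr->mean -22.089569802177785 0.008161616344918129
```

View pics/crop7.png

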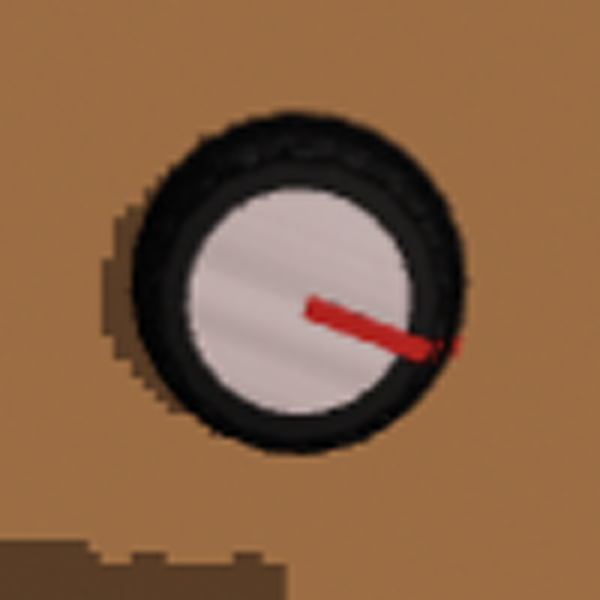

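```bash
python3 - <<'E'
from h import *
go([.4743,.3358,.035],90)
E
```

```text
go [4.610e+01 1.000e-01 1.133e+02] [ 0.03 -0.01  0.42] rows 1.9571133966945427 0.03940655740373029
```

Emit:
{"name": "send_rows", "arguments": {"commands": [{"jaw":60,"dx":46,"dy":0,"dz":40,"ax":0,"ay":0,"az":0.4},{"jaw":60,"dx":46,"dy":0,"dz":60,"ax":0,"ay":0,"az":0.4},{"jaw":60,"dx":46,"dy":0,"dz":100,"ax":0,"ay":0,"az":0.4},{"jaw":60,"dx":46,"dy":0,"dz":113.5,"ax":0,"ay":0,"az":0.4},{"jaw":60,"dx":46,"dy":0,"dz":113.5,"ax":0,"ay":0,"az":0.4}]}}

```text
time: 13.95
position: [0.4739, 0.3357, 0.0343]
tool_rot: [[0.0, 1.0, -0.001], [1.0, -0.0, -0.0], [-0.0, -0.001, -1.0]]
contact_force: [0.2, 0.1, 0.3]
finger_gap: 0.703
```

Emit:
{"name": "send_rows", "arguments": {"commands": [{"jaw":25,"dx":0,"dy":0,"dz":0,"ax":0,"ay":0,"az":0},{"jaw":25,"dx":0,"dy":0,"dz":0,"ax":0,"ay":0,"az":0},{"jaw":25,"dx":0,"dy":0,"dz":0,"ax":0,"ay":0,"az":0},{"jaw":25,"dx":0,"dy":0,"dz":0,"ax":0,"ay":0,"az":0}], "squeeze": 40}}

```text
time: 14.45
position: [0.4743, 0.336, 0.0352]
tool_rot: [[0.0, 1.0, 0.001], [1.0, -0.0, 0.001], [0.001, 0.001, -1.0]]
contact_force: [-1.3, -1.1, 7.0]
finger_gap: 0.291
```

Emit:
{"name": "send_rows", "arguments": {"commands": [{"jaw":25,"dx":0,"dy":0,"dz":-60,"ax":0,"ay":0,"az":0},{"jaw":25,"dx":0,"dy":0,"dz":-120,"ax":0,"ay":0,"az":0},{"jaw":25,"dx":0,"dy":0,"dz":-120,"ax":0,"ay":0,"az":0},{"jaw":25,"dx":0,"dy":0,"dz":-120,"ax":0,"ay":0,"az":0}]}}

```text
time: 14.95
position: [0.4736, 0.3356, 0.1539]
tool_rot: [[0.0, 1.0, -0.001], [1.0, -0.0, -0.0], [-0.0, -0.001, -1.0]]
contact_force: [-0.6, -0.9, 0.1]
finger_gap: 0.294
```

```bash
cat > kn.py <<'E'
from h import *
def line(c,z,u0,v0,r=45):
    im=c['img'].astype(int); sub=np.zeros(im.shape[:2],bool); sub[max(v0-r,0):v0+r,max(u0-r,0):u0+r]=1
    red=((im[...,0]-im[...,1]>60)&(im[...,1]<75)&(im[...,2]<75)&sub).astype(np.uint8)
    n,lab,st,cen=cv2.connectedComponentsWithStats(red)
    for i in range(1,n):
        if st[i,4]<20: continue
        ys,xs=np.where(lab==i); W=np.array([onz(c,a,b,z)[:2] for a,b in zip(xs,ys)]); m=W.mean(0); d=np.linalg.svd(W-m)[2][0]
        print('red',st[i],cen[i].round(1),'mean',m.round(4),'yaw',np.degrees(np.arctan2(d[1],d[0])).round(1))
E
python3 - <<'E'
from kn import *
c=shot('k6',['knob'])
s=telemetry.get_state(); P=s['position']+s['tool_rot']@[0,0,-.003]
u,v=proj(c,P)[0].astype(int); print(u,v); line(c,P[2],u,v)
im=c['img'][v-40:v+40,u-40:u+40].astype(int); light=(im.min(2)>100); ys,xs=np.where(light); print(len(xs),xs.min()+u-40,xs.max()+u-40,ys.min()+v-40,ys.max()+v-40)
go([.584,.0741,.165],132)
E
```

```text
t 14.95 [0.4736 0.3356 0.1539] yaw x 89.98 F [-0.65 -0.89  0.05] 0.2942477308346491
knob 0.77 [224.   20.4 301.8 109.9] [0.479 0.433 0.038]
knob 0.69 [230.2 153.  283.5 211.3] [0.474 0.341 0.038]
knob 0.56 [262.1 236.6 283.9 278.6] [0.489 0.272 0.038]
255 247
151 271 281 256 275
go [-261.3  110.7  -12. ] [-1.400e-01  3.000e-02 -4.202e+01] rows 4.544911020022259 3.927117647902432
```

```bash
python3 - <<'E'
from kn import *
import pickle
c=pickle.load(open('k6.pkl','rb')); im=c['img'].astype(int)
light=((im.min(2)>100)).astype(np.uint8)
n,lab,st,cen=cv2.connectedComponentsWithStats(light)
for i in range(1,n):
    if st[i,4]>60: print(st[i],cen[i].round(1),[onz(c,*cen[i],z).round(4)[:2] for z in(.038,.01)])
line(c,.038,256,182,60)
print(im[140:230:5,256].tolist())
for v in range(150,225,5): print(''.join('#' if im[v,u].sum()<150 else ('R' if im[v,u,0]-im[v,u,1]>60 and im[v,u,1]<75 else ('o' if im[v,u].min()>100 else ('.' if im[v,u,0]-im[v,u,2]>50 else '-'))) for u in range(210,305,2)))
E
```

```text
[435  23  52  28 811] [460.2  37.5] [array([0.6308, 0.4549]), array([0.6476, 0.4607])]
[ 236   30   56   58 2415] [262.7  57.8] [array([0.479 , 0.4382]), array([0.4796, 0.4422])]
[378 117  93  44 495] [422.8 138. ] [array([0.6101, 0.3778]), array([0.6248, 0.3754])]
[241 172  33  21 405] [259.  180.8] [array([0.4763, 0.342 ]), array([0.4766, 0.3358])]
[256 192  16  13 145] [261.9 198.1] [array([0.4788, 0.327 ]), array([0.4794, 0.3191])]
[271 256  11  20 151] [276.7 265.6] [array([0.4923, 0.2639]), array([0.4944, 0.2493])]
red [257 188  22  10  73] [267.4 192.6] mean [0.4834 0.3318] yaw -19.0
[[170, 120, 75], [170, 120, 75], [170, 120, 75], [13, 12, 12], [11, 10, 11], [34, 32, 33], [27, 26, 25], [196, 177, 175], [193, 174, 172], [100, 89, 88], [107, 91, 89], [102, 90, 89], [137, 122, 121], [63, 57, 56], [171, 121, 75], [171, 121, 75], [171, 121, 76], [171, 121, 76]]
................................................
..................###########...................
..............-##################...............
............#######################.............
...........#########################............
..........########ooooooooooo#######-...........
..........######ooooooooooooooo######...........
..........-####---------oooooooo####............
...........-###---------RRRRoooo###.............
.............###--------ooooooRRRR..............
..............###------ooooooo###...............
.................######--#####..................
................................................
................................................
................................................
```

```bash
python3 - <<'E'
from h import *
import pickle
for n in ['r2','k6','k5']:
    im=pickle.load(open(n+'.pkl','rb'))['img'].astype(int)
    print(n)
    for v in range(225,345,8): print(v,''.join('#' if im[v,u].sum()<110 else ('o' if im[v,u].min()>100 else ('.' if im[v,u,0]-im[v,u,2]>50 else '-')) for u in range(176,336,2)))
E
```

```text
r2
225 .........................-ooooooooooooooooooooooooooooo.........................
233 ...................-----##oooooooooooooooooooooooooooo-#------..................
241 .................------###oooooooooooooooooooooooooooo###------.................
249 ..........######------####-ooooooooooooooooooooooooooo####------#######.........
257 ........#######------#####-ooooooooooooooooooooooooooo#####-------######........
265 ......########------######-oooooooooooooooooooooooooo-######-------#######......
273 .#################--######-oooooooooooooooooooooooooo-######--#################-
281 ##########################ooooooooo..........ooooooooo##########################
289 #########################-ooooooooo..........ooooooooo.#########################
297 #########################..............................-########################
305 ########################................................########################
313 ####################-###.................................##-####################
321 ####################....................-....................############
[... 2033 characters left out ...]
............########
281 #######-.................................................................#######
289 ######....................................................................######
297 ####-.......................................................................####
305 ###..........................................................................###
313 #-.............................................................................#
321 ##............................................................................##
329 ###......................................................................----###
337 #####.....#########################-........-##########################----#####
```

```bash
python3 - <<'E'
from kn import *
import pickle
c=pickle.load(open('k6.pkl','rb'))
for P in [(.4743,.3358,.038),(.4743,.3358,0),(.4743-.025,.3358,.004),(.4743+.025,.3358,.004)]: print(P,proj(c,P))
c2=cam('scene'); im=c2['img']
for t in ['knob']:
    for r in spotter.search_frame('scene',t)[:4]: print(r['p'],(np.array(r['bbox'])*[512,384,512,384]).round(1))
print(proj(c2,[(.4743,.3358,.038),(.4743,.3358,0)]))
go([.4746,.3355,.035],90)
E
```

```text
(0.4743, 0.3358, 0.038) [[256.63455665 188.04939178]]
(0.4743, 0.3358, 0) [[256.44107088 178.44704319]]
(0.4493, 0.3358, 0.004) [[229.90590138 179.39348219]]
(0.4993, 0.3358, 0.004) [[283.00908483 179.31257951]]
0.96 [311.6 264.7 333.8 294.3]
0.82 [296.  248.3 311.1 268.1]
0.32 [235.4 138.4 262.6 153.5]
[[305.83285845 251.75987226]
 [304.61277552 260.77292486]]
go [1.000e-01 1.300e+00 1.181e+02] [-0.11  0.07 -0.02] rows 1.8890580894516333 0.011900156974525145
```

Emit:
{"name": "send_rows", "arguments": {"commands": [{"jaw":65,"dx":0,"dy":1,"dz":0,"ax":0,"ay":0,"az":0},{"jaw":65,"dx":0,"dy":1,"dz":0,"ax":0,"ay":0,"az":0},{"jaw":65,"dx":0,"dy":1,"dz":0,"ax":0,"ay":0,"az":0},{"jaw":65,"dx":0,"dy":1,"dz":0,"ax":0,"ay":0,"az":0},{"jaw":65,"dx":0,"dy":1,"dz":60,"ax":0,"ay":0,"az":0},{"jaw":65,"dx":0,"dy":1,"dz":110,"ax":0,"ay":0,"az":0},{"jaw":65,"dx":0,"dy":1,"dz":117,"ax":0,"ay":0,"az":0},{"jaw":65,"dx":0,"dy":1,"dz":117,"ax":0,"ay":0,"az":0}]}}

```text
time: 16.15
position: [0.4755, 0.3362, 0.0387]
tool_rot: [[0.0, 1.0, 0.001], [1.0, -0.0, 0.001], [0.001, 0.001, -1.0]]
contact_force: [0.4, -0.3, 1.3]
finger_gap: 0.763
```

Emit:
{"name": "send_rows", "arguments": {"commands": [{"jaw":45,"dx":0,"dy":0,"dz":0,"ax":0,"ay":0,"az":0},{"jaw":45,"dx":0,"dy":0,"dz":0,"ax":0,"ay":0,"az":0},{"jaw":42,"dx":0,"dy":0,"dz":0,"ax":0,"ay":0,"az":0}]}}

```text
time: 16.52
position: [0.4752, 0.336, 0.0382]
tool_rot: [[0.0, 1.0, 0.001], [1.0, -0.0, 0.001], [0.001, 0.001, -1.0]]
contact_force: [0.1, 0.7, -0.1]
finger_gap: 0.497
```

Emit:
{"name": "send_rows", "arguments": {"commands": [{"jaw":37,"dx":0,"dy":0,"dz":0,"ax":0,"ay":0,"az":0},{"jaw":35,"dx":0,"dy":0,"dz":0,"ax":0,"ay":0,"az":0}]}}

```text
time: 16.77
position: [0.4749, 0.3358, 0.0374]
tool_rot: [[0.0, 1.0, 0.0], [1.0, -0.0, 0.0], [0.0, 0.0, -1.0]]
contact_force: [-0.2, 0.5, -1.4]
finger_gap: 0.41
```

Emit:
{"name": "send_rows", "arguments": {"commands": [{"jaw":33,"dx":0,"dy":0,"dz":0,"ax":0,"ay":0,"az":0},{"jaw":32,"dx":0,"dy":0,"dz":0,"ax":0,"ay":0,"az":0}]}}

```text
time: 17.02
position: [0.4749, 0.3358, 0.0374]
tool_rot: [[0.0, 1.0, -0.0], [1.0, -0.0, -0.0], [-0.0, -0.0, -1.0]]
contact_force: [0.1, -0.6, 0.1]
finger_gap: 0.375
```

```bash
python3 - <<'E'
from h import *
c=shot('k7',['knob']); im=c['img'].astype(int)
for v in range(200,345,5): print(v,''.join('R' if im[v,u,0]-im[v,u,1]>60 and im[v,u,1]<75 else '#' if im[v,u].sum()<110 else ('o' if im[v,u].min()>100 else ('.' if im[v,u,0]-im[v,u,2]>50 else '-')) for u in range(176,336,2)))
E
```

```text
t 17.025 [0.4749 0.3358 0.0374] yaw x 89.98 F [ 0.14 -0.65  0.08] 0.37473938336723306
knob 0.96 [260.8 306.3 309.3 338.2] [0.49  0.292 0.038]
knob 0.78 [199.3   2.5 336.5 110.1] [0.48  0.422 0.038]
knob 0.56 [210.1 178.8 298.2 282.4] [0.474 0.344 0.038]
200 ......................####################################......................
205 ....................-######################################.....................
210 ...................-########################################....................
215 ...................#########################################-...................
220 ...................################ooooooooo-################...................
225 ...................###########-ooo-oooooooooooooo###########-...................
230 ...................########---o-o-ooooooo----ooooo--########....................
235 ...............------#####-----------------oo-------o-######-----...............
240 ..............------#####-ooo----------------------o--#######-----..............
245 .......######------######ooooooooooo-------------------######------#####-....
[... 918 characters left out ...]
####################
305 ####################.....................................-.-####################
310 ####################..............................##############################
315 ################-##............................################-################
320 ###############..............................###################################
325 ###############-............................-###################################
330 ################............................####################################
335 ##############################..............-###################################
340 ################################################################################
```

Emit:
{"name": "send_rows", "arguments": {"commands": [{"jaw":28,"dx":0,"dy":0,"dz":0,"ax":0,"ay":0,"az":0},{"jaw":28,"dx":0,"dy":0,"dz":0,"ax":0,"ay":0,"az":0}]}}

```text
time: 17.38
position: [0.4749, 0.3358, 0.0374]
tool_rot: [[0.0, 1.0, -0.0], [1.0, -0.0, -0.0], [-0.0, -0.0, -1.0]]
contact_force: [-0.8, 0.1, -0.0]
finger_gap: 0.331
```

Emit:
{"name": "send_rows", "arguments": {"commands": [{"jaw":15,"dx":0,"dy":0,"dz":0,"ax":0,"ay":0,"az":0},{"jaw":15,"dx":0,"dy":0,"dz":0,"ax":0,"ay":0,"az":0},{"jaw":15,"dx":0,"dy":0,"dz":0,"ax":0,"ay":0,"az":0}]}}

```text
time: 17.75
position: [0.4749, 0.3358, 0.0374]
tool_rot: [[0.0, 1.0, 0.0], [1.0, -0.0, 0.0], [0.0, 0.0, -1.0]]
contact_force: [0.6, 0.1, -0.2]
finger_gap: 0.176
```

```bash
python3 - <<'E'
from h import *
c=shot('k8',['knob']); im=c['img'].astype(int)
for v in range(190,345,5): print(v,''.join('R' if im[v,u,0]-im[v,u,1]>60 and im[v,u,1]<75 else '#' if im[v,u].sum()<110 else ('o' if im[v,u].min()>100 else ('.' if im[v,u,0]-im[v,u,2]>50 else '-')) for u in range(176,336,2)))
E
```

```text
t 17.75 [0.4749 0.3358 0.0374] yaw x 89.98 F [ 0.6   0.1  -0.23] 0.1760163859808694
knob 0.92 [212.8 179.1 297.2 282. ] [0.474 0.344 0.038]
knob 0.88 [200.2   0.9 334.9 108.7] [0.48  0.423 0.038]
knob 0.6 [264.8 312.2 284.  335.4] [0.484 0.291 0.038]
190 ..........................###########################-..........................
195 .......................-################################........................
200 ......................####################################......................
205 ....................-######################################.....................
210 ...................-########################################....................
215 ...................#########################################-...................
220 ...................################ooooooooo-################...................
225 ...................###########-oooooooooooooooooo-##########-...................
230 ...................########-------ooooooooo-oooo---o########....................
235 ....................####------##-----oo----ooo--##------####....................
[... 1085 characters left out ...]
####################
305 ###############################...................##############################
310 ##############################-...................##############################
315 ##############################.................#####-###########################
320 ###########################..................###################################
325 ###########################.................-###################################
330 ###########################.................####################################
335 ##############################..............-###################################
340 ################################################################################
```

```bash
python3 - <<'E'
from h import *
import pickle
print(env.finger_overhang)
c=pickle.load(open('k8.pkl','rb')); s=telemetry.get_state(); R=s['tool_rot'];p=s['position']
for z in (.022,.01,0,-.02):
    print(z,[proj(c,p+R@[x,y,z])[0].round(0).tolist() for x in(.011,-.011) for y in(-.0075,.0075)])
c=pickle.load(open('k6.pkl','rb'))
E
```

```text
0.022
0.022 [[243.0, 210.0], [270.0, 210.0], [243.0, 247.0], [269.0, 247.0]]
0.01 [[242.0, 217.0], [271.0, 217.0], [242.0, 257.0], [270.0, 256.0]]
0 [[241.0, 224.0], [272.0, 224.0], [241.0, 265.0], [271.0, 265.0]]
-0.02 [[239.0, 241.0], [274.0, 241.0], [240.0, 287.0], [274.0, 287.0]]
```

Emit:
{"name": "send_rows", "arguments": {"commands": [{"jaw":62,"dx":0,"dy":0,"dz":-10,"ax":0,"ay":0,"az":0},{"jaw":62,"dx":0,"dy":0,"dz":-10,"ax":0,"ay":0,"az":0},{"jaw":62,"dx":0,"dy":0,"dz":-10,"ax":0,"ay":0,"az":0},{"jaw":62,"dx":0,"dy":0,"dz":-10,"ax":0,"ay":0,"az":0},{"jaw":62,"dx":0,"dy":0,"dz":-10,"ax":0,"ay":0,"az":0},{"jaw":62,"dx":0,"dy":0,"dz":8,"ax":0,"ay":0,"az":0},{"jaw":62,"dx":0,"dy":0,"dz":12,"ax":0,"ay":0,"az":0},{"jaw":62,"dx":0,"dy":0,"dz":14,"ax":0,"ay":0,"az":0}]}}

```text
time: 18.85
position: [0.4747, 0.3357, 0.0226]
tool_rot: [[0.0, 1.0, -0.001], [1.0, -0.0, -0.001], [-0.001, -0.001, -1.0]]
contact_force: [-0.8, -0.1, 0.1]
finger_gap: 0.724
```

Emit:
{"name": "send_rows", "arguments": {"commands": [{"jaw":62,"dx":0,"dy":0,"dz":2,"ax":0,"ay":0,"az":0},{"jaw":62,"dx":0,"dy":0,"dz":4,"ax":0,"ay":0,"az":0},{"jaw":62,"dx":0,"dy":0,"dz":4,"ax":0,"ay":0,"az":0}]}}

```text
time: 19.23
position: [0.4749, 0.3358, 0.0194]
tool_rot: [[0.0, 1.0, 0.0], [1.0, -0.0, -0.0], [-0.0, 0.0, -1.0]]
contact_force: [-0.0, 0.9, 0.1]
finger_gap: 0.726
```

Emit:
{"name": "send_rows", "arguments": {"commands": [{"jaw":62,"dx":0,"dy":0,"dz":3,"ax":0,"ay":0,"az":0},{"jaw":62,"dx":0,"dy":0,"dz":6,"ax":0,"ay":0,"az":0},{"jaw":50,"dx":0,"dy":0,"dz":6,"ax":0,"ay":0,"az":0},{"jaw":44,"dx":0,"dy":0,"dz":6,"ax":0,"ay":0,"az":0},{"jaw":42,"dx":0,"dy":0,"dz":6,"ax":0,"ay":0,"az":0}]}}

```text
time: 19.85
position: [0.475, 0.3358, 0.0135]
tool_rot: [[0.0, 1.0, 0.0], [1.0, -0.0, 0.0], [0.0, 0.0, -1.0]]
contact_force: [0.3, -0.5, -0.0]
finger_gap: 0.496
```

Emit:
{"name": "send_rows", "arguments": {"commands": [{"jaw":28,"dx":0,"dy":0,"dz":0,"ax":0,"ay":0,"az":0},{"jaw":28,"dx":0,"dy":0,"dz":0,"ax":0,"ay":0,"az":0},{"jaw":28,"dx":0,"dy":0,"dz":0,"ax":0,"ay":0,"az":0}]}}

```text
time: 20.23
position: [0.4751, 0.3359, 0.0137]
tool_rot: [[0.0, 1.0, 0.001], [1.0, -0.0, 0.0], [0.0, 0.001, -1.0]]
contact_force: [-0.6, 0.5, 5.3]
finger_gap: 0.43
```

Emit:
{"name": "send_rows", "arguments": {"commands": [{"jaw":28,"dx":0,"dy":0,"dz":0,"ax":0,"ay":0,"az":0},{"jaw":28,"dx":0,"dy":0,"dz":-50,"ax":0,"ay":0,"az":0},{"jaw":28,"dx":0,"dy":0,"dz":-100,"ax":0,"ay":0,"az":0},{"jaw":28,"dx":0,"dy":0,"dz":-120,"ax":0,"ay":0,"az":0},{"jaw":28,"dx":0,"dy":0,"dz":-120,"ax":0,"ay":0,"az":0},{"jaw":28,"dx":0,"dy":0,"dz":-120,"ax":0,"ay":0,"az":0}], "squeeze": 60}}

```text
time: 20.98
position: [0.4744, 0.3355, 0.1318]
tool_rot: [[0.0, 1.0, -0.002], [1.0, -0.0, -0.001], [-0.001, -0.002, -1.0]]
contact_force: [-0.4, 0.4, -1.4]
finger_gap: 0.427
```

```bash
python3 - <<'E'
from kn import *
c=shot('k9',['knob'])
s=telemetry.get_state(); R=s['tool_rot']; P=s['position']+R@[0,0,.0137-.038]
u,v=proj(c,P)[0].astype(int); print(u,v); line(c,P[2],u,v)
im=c['img'].astype(int); sub=np.zeros(im.shape[:2],bool); sub[v-45:v+45,u-45:u+45]=1
im2=cv2.medianBlur(c['img'],3).astype(int)
m=((im2.max(2)-im2.min(2)<35)&(im2.min(2)>90)&sub).astype(np.uint8); n,lab,st,cen=cv2.connectedComponentsWithStats(m)
for i in range(1,n):
    if st[i,4]>100: print(st[i],cen[i].round(1),onz(c,*cen[i],P[2]).round(4))
for vv in range(v-50,v+50,5): print(vv,''.join('R' if im[vv,x,0]-im[vv,x,1]>60 and im[vv,x,1]<75 else '#' if im[vv,x].sum()<110 else ('.' if im[vv,x,0]-im[vv,x,2]>50 else 'o' if im[vv,x].min()>90 else '-') for x in range(u-70,u+70,2)))
print('P',P); go([.584,.0741,.125],132)
E
```

```text
t 20.975 [0.4744 0.3355 0.1318] yaw x 89.98 F [-0.38  0.36 -1.36] 0.4268045604698628
knob 0.97 [207.1 188.6 303.5 310.4] [0.474 0.29  0.038]
knob 0.78 [218.6  12.1 305.4 108.9] [0.479 0.433 0.038]
256 268
red [257 270  40  18 252] [276.8 278.2] mean [0.483  0.3311] yaw -20.6
[ 222  239   68   62 2997] [253.6 268.8] [0.4731 0.3356 0.1561]
218 .............############################################.............
223 ............##############################################............
228 ............##############################################............
233 ........-----############################################-----........
238 .......------####################-----####################-----.......
243 ..####------##############-ooooooooooooooooo-##############-----####..
248 #####------###########-oooooooooooooooooooooooo-###########-------####
253 ####------##########-oooooooooooooooooooooooooooo-##########-------###
258 ###------##########oooooooooooooooooooooooooooooooo-#########-------##
263 ##------##########oooooooooooooooooooooooooooooooooo##########-------#
268 ###---
[... 179 characters left out ...]
oooo-.RRRRRRRRR.-##################
283 ###################-ooooooooooooooooooooooooooo-RRRRRRRR##############
288 ###############.-####-ooooooooooooooooooooooooooo####-..##############
293 ##############....#####-oooooooooooooooooooooo-#####....##############
298 #############-.......-#####--ooooooooooooo-######........#############
303 #############............####################............-############
308 ############..............................................############
313 ########-###..............................................-##-########
P [0.47448664 0.33551314 0.15612073]
go [-261.3  109.7    6.9] [-1.400e-01  3.000e-02 -4.202e+01] rows 4.535974246503808 3.9270657770691546
```

Emit:
{"name": "send_rows", "arguments": {"commands": [{"jaw":28,"dx":-50,"dy":20,"dz":0,"ax":0,"ay":0,"az":-8},{"jaw":28,"dx":-100,"dy":40,"dz":0,"ax":0,"ay":0,"az":-16},{"jaw":28,"dx":-150,"dy":60,"dz":0,"ax":0,"ay":0,"az":-24},{"jaw":28,"dx":-200,"dy":80,"dz":0,"ax":0,"ay":0,"az":-33},{"jaw":28,"dx":-250,"dy":100,"dz":0,"ax":0,"ay":0,"az":-42},{"jaw":28,"dx":-261.3,"dy":109.7,"dz":5,"ax":0,"ay":0,"az":-42},{"jaw":28,"dx":-261.3,"dy":109.7,"dz":7,"ax":0,"ay":0,"az":-42},{"jaw":28,"dx":-261.3,"dy":109.7,"dz":7,"ax":0,"ay":0,"az":-42}]}}

```text
time: 22.08
position: [0.5839, 0.0758, 0.1257]
tool_rot: [[-0.669, 0.743, -0.001], [0.743, 0.669, 0.0], [0.001, -0.001, -1.0]]
contact_force: [0.4, 1.2, 0.2]
finger_gap: 0.418
```

```bash
python3 - <<'E'
from kn import *
c=shot('k10',[])
s=telemetry.get_state(); R=s['tool_rot']; P=s['position']+R@[0,0,.0137-.038]
u,v=proj(c,P)[0].astype(int); line(c,P[2],u,v)
go([.584,.0741,.105],132)
E
```

```text
t 22.075 [0.5839 0.0758 0.1257] yaw x 131.99 F [0.39 1.2  0.22] 0.4175342487215006
red [257 269  40  19 271] [277.  278.1] mean [0.5925 0.0786] yaw 20.9
red [257 308  35   7 166] [274.3 311.8] mean [0.603  0.0658] yaw 42.1
go [-1.3 -1.2 21.1] [-0.02 -0.03  0.02] rows 0.338674016464887 0.004188502680274286
```

Emit:
{"name": "send_rows", "arguments": {"commands": [{"jaw":28,"dx":0,"dy":0,"dz":10,"ax":0,"ay":0,"az":0},{"jaw":28,"dx":0,"dy":0,"dz":18,"ax":0,"ay":0,"az":0},{"jaw":28,"dx":0,"dy":0,"dz":18,"ax":0,"ay":0,"az":0},{"jaw":28,"dx":0,"dy":0,"dz":18,"ax":0,"ay":0,"az":0}]}}

```text
time: 22.62
position: [0.5846, 0.0745, 0.1085]
tool_rot: [[-0.669, 0.743, 0.0], [0.743, 0.669, -0.0], [-0.0, 0.0, -1.0]]
contact_force: [-0.2, -0.5, -1.1]
finger_gap: 0.424
```

```bash
python3 - <<'E'
from h import *
print(telemetry.get_state()['position'])
go([.584,.0741,.103],132)
E
```

```text
[0.58459192 0.07452285 0.10845868]
go [ 0.1 -0.7  5.5] [ 0.    0.   -0.02] rows 0.08811097698284943 0.0015877626666194443
```

Emit:
{"name": "send_rows", "arguments": {"commands": [{"jaw":28,"dx":0,"dy":-0.5,"dz":3,"ax":0,"ay":0,"az":0},{"jaw":28,"dx":0,"dy":-0.5,"dz":6,"ax":0,"ay":0,"az":0},{"jaw":28,"dx":0,"dy":-0.5,"dz":8,"ax":0,"ay":0,"az":0},{"jaw":28,"dx":0,"dy":-0.5,"dz":8,"ax":0,"ay":0,"az":0}]}}

```text
time: 23.12
position: [0.5842, 0.0741, 0.1002]
tool_rot: [[-0.669, 0.743, -0.0], [0.743, 0.669, -0.0], [0.0, -0.0, -1.0]]
contact_force: [0.4, -0.0, -0.8]
finger_gap: 0.424
```

No contact force; it is 2.5 mm below the shaft top, so it has entered (or the height is slightly off). Continue.

Emit:
{"name": "send_rows", "arguments": {"commands": [{"jaw":28,"dx":0,"dy":0,"dz":2,"ax":0,"ay":0,"az":0},{"jaw":28,"dx":0,"dy":0,"dz":4,"ax":0,"ay":0,"az":0},{"jaw":28,"dx":0,"dy":0,"dz":5,"ax":0,"ay":0,"az":0},{"jaw":28,"dx":0,"dy":0,"dz":5,"ax":0,"ay":0,"az":0}]}}

```text
time: 23.62
position: [0.5841, 0.0742, 0.0953]
tool_rot: [[-0.669, 0.743, -0.0], [0.743, 0.669, 0.0], [0.0, -0.0, -1.0]]
contact_force: [0.7, 0.7, -1.0]
finger_gap: 0.425
```

Emit:
{"name": "send_rows", "arguments": {"commands": [{"jaw":28,"dx":0,"dy":0,"dz":3,"ax":0,"ay":0,"az":0},{"jaw":28,"dx":0,"dy":0,"dz":6,"ax":0,"ay":0,"az":0},{"jaw":28,"dx":0,"dy":0,"dz":9,"ax":0,"ay":0,"az":0},{"jaw":28,"dx":0,"dy":0,"dz":11.5,"ax":0,"ay":0,"az":0},{"jaw":28,"dx":0,"dy":0,"dz":11.5,"ax":0,"ay":0,"az":0}]}}

```text
time: 24.25
position: [0.5842, 0.0742, 0.0837]
tool_rot: [[-0.669, 0.743, -0.0], [0.743, 0.669, 0.0], [0.0, -0.0, -1.0]]
contact_force: [0.9, -0.5, -1.8]
finger_gap: 0.424
```

Emit:
{"name": "send_rows", "arguments": {"commands": [{"jaw":28,"dx":0,"dy":0,"dz":1.5,"ax":0,"ay":0,"az":0},{"jaw":28,"dx":0,"dy":0,"dz":3,"ax":0,"ay":0,"az":0},{"jaw":28,"dx":0,"dy":0,"dz":3,"ax":0,"ay":0,"az":0}]}}

```text
time: 24.62
position: [0.5843, 0.0741, 0.0811]
tool_rot: [[-0.669, 0.743, 0.0], [0.743, 0.669, 0.0], [-0.0, 0.0, -1.0]]
contact_force: [-1.1, 0.1, 3.8]
finger_gap: 0.42
```

Emit:
{"name": "send_rows", "arguments": {"commands": [{"jaw":28,"dx":0,"dy":0,"dz":1.5,"ax":0,"ay":0,"az":0},{"jaw":28,"dx":0,"dy":0,"dz":2.5,"ax":0,"ay":0,"az":0},{"jaw":28,"dx":0,"dy":0,"dz":3.5,"ax":0,"ay":0,"az":0},{"jaw":28,"dx":0,"dy":0,"dz":3.5,"ax":0,"ay":0,"az":0}]}}

```text
time: 25.12
position: [0.5845, 0.0741, 0.0785]
tool_rot: [[-0.669, 0.743, 0.001], [0.743, 0.669, -0.0], [-0.001, 0.001, -1.0]]
contact_force: [-5.5, -0.2, 14.1]
finger_gap: 0.424
```

Emit:
{"name": "send_rows", "arguments": {"commands": [{"jaw":28,"dx":0,"dy":0,"dz":0.3,"ax":0,"ay":0,"az":0},{"jaw":28,"dx":0,"dy":0,"dz":0.3,"ax":0,"ay":0,"az":0},{"jaw":28,"dx":0,"dy":0,"dz":0.3,"ax":0,"ay":0,"az":0},{"jaw":28,"dx":0,"dy":0,"dz":0.3,"ax":0,"ay":0,"az":0}]}}

```text
time: 25.62
position: [0.5845, 0.0742, 0.0785]
tool_rot: [[-0.669, 0.743, 0.001], [0.743, 0.669, 0.0], [-0.001, 0.001, -1.0]]
contact_force: [-6.2, -0.2, 16.5]
finger_gap: 0.421
```

```bash
python3 - <<'E'
from kn import *
c=shot('f',['relay'])
s=telemetry.get_state(); P=s['position']+s['tool_rot']@[0,0,.0137-.038]
u,v=proj(c,P)[0].astype(int); line(c,P[2],u,v,30)
for n in ['scene','side']:
    c=cam(n); print(n,[(round(r['p'],2),(np.array(r['bbox'])*[512,384,512,384]).round(0)) for r in spotter.search_frame(n,'relay')[:2]], proj(c,[[.6167,-.058,.125],[.6167,-.058,.083]]).round(0))
s=telemetry.get_state(); print(s['time'],s['contact_force'],s['position'],s['finger_gap'])
E
```

```text
t 25.625 [0.5845 0.0742 0.0785] yaw x 131.98 F [-6.22 -0.21 16.49] 0.4208655120345772
red [257 270  30  16 181] [272.  276.7] mean [0.5913 0.0759] yaw 20.9
scene [(0.65, array([210., 173., 222., 188.]))] [[215. 175.]
 [216. 185.]]
side [(0.61, array([287., 177., 305., 195.]))] [[298. 180.]
 [297. 192.]]
25.925 [-6.51624539 -1.22557406 15.87526269] [0.58453023 0.07414261 0.07847784] 0.4198556619007422
```

Relay in its socket, knob at the stop with steady force. Handing in.

```bash
python3 -c "
from cell import env; print(env.close_job())"
```

```text
the job is handed in; nothing more can be done
None
```

I plugged the relay home in its socket and let go of it. Then I turned the middle knob about 42° to match the shaft's flat, pushed it fully on and held it pressed. The job is handed in at about 26 s on the robot's clock, and no verdict came back.

**Last checks:**
- **Relay:** its top edge was within about half a pixel of the home prediction right after release. At the end, the scene and side cameras still saw it in the socket.
- **Knob angle and seating:** its red line measured 20.9° against about 21° for the shaft's flat. The tool stood at 78.5 mm, against 78.7 mm predicted for the knob fully on with the shaft at its stop.
- **Press and grip:** a steady 16 N push with 60 N of grip. I inferred the stop from that push exceeding the 8 N spring and from the tool height, because the shaft joint cannot be read. About 6 N of sideways force was also present.

**What went wrong or disagreed:**
- **Missed knob grasp:** the first grasp closed without holding the knob, although it barely moved. The fingertips seemed to reach far less than the stated 22 mm ahead of the tool point, so I gripped about 22 mm lower and it held.
- **Relay grip:** for the same reason, the relay was probably held only near the top of its case. It still went home cleanly.
- **Bystanders:** I did not measure their positions again at the end, and no move went near them.

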